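# Meter three spacer rings out of a feeder trough

### The job

Carry the full feeder trough to the plywood dish, stand it on the table with its mouth overhanging the inside of the dish, and let go of it. Then take it by its tail bar and tip it on its front foot just until the first rings slide, hold that angle until exactly three steel rings have dropped into the dish, and lower the trough level again with the other three still in it. Do not touch the rings with the gripper, and leave the dish and the things around where they are.

Things in the scene. Friction and masses are not known exactly. Their poses are not given: they have to be found in the camera images.
- trough: the feeder trough: an open aluminium channel on two dark cross feet, about 0.5 kg full. Origin: on the table under its middle; x towards the open mouth, z up. Channel 40 mm wide outside, 32 inside, walls 20 mm above the floor (3 mm thick). Loose: lifting the tail bar tips it about its front foot; let down, it falls back level. Feet: round bars 12 mm thick, 100 mm long, at x = +65 and -80 mm
- carry (a point): where to grip the trough across its two side walls to carry it in balance: 40 mm wide there, wall tops at 118 mm, this point (x = 0, on the middle line) 108 mm above the table, floor underside at 95 mm, nothing beside the walls
- floor_break (a point): where the trough's level rear floor (from the closed rear wall at x = -90 mm to x = +10 mm, 98 mm high) ends and the front floor begins, which slopes 14 degrees down to the mouth at x = +105 mm
- mouth (a point): the middle of the floor's front edge at the trough's mouth: x = +105 mm, 74 mm above the table, so it overhangs the front foot by 40 mm
- front_foot (a point): the centre of the trough's front foot bar (bar radius 6 mm), 6 mm above the table
- tail_bar (a point): the middle of the round steel bar of the trough's tail handle: 10 mm thick, along the trough's y, 48 mm clear between its side wires, 35 mm clear to the rear wall, at x = -134 mm, 103 mm above the table
- dish: a shallow square-cornered plywood dish, 150 x 140 mm outside (x, y) and 20 mm high, walls and floor 6 mm; origin under its centre, axes along its sides; weighs 0.6 kg
- ring1: steel spacer ring number 1 counted from the mouth, 28 mm in diameter, 10 mm thick, 30 g, lying flat in single file with the others (rings 1 to 3 on the sloping front floor, 4 to 6 on the level rear floor); origin: centre of its underside. The friction between rings and trough differs from run to run, so the trough must be watched as it tips: the front rings let go somewhere between 8 and 25 degrees, the rear rings 14 degrees later
- ring2: steel spacer ring number 2 counted from the mouth, 28 mm in diameter, 10 mm thick, 30 g, lying flat in single file with the others (rings 1 to 3 on the sloping front floor, 4 to 6 on the level rear floor); origin: centre of its underside. Friction as ring 1
- ring3: steel spacer ring number 3 counted from the mouth, 28 mm in diameter, 10 mm thick, 30 g, lying flat in single file with the others (rings 1 to 3 on the sloping front floor, 4 to 6 on the level rear floor); origin: centre of its underside. Friction as ring 1
- ring4: steel spacer ring number 4 counted from the mouth, 28 mm in diameter, 10 mm thick, 30 g, lying flat in single file with the others (rings 1 to 3 on the sloping front floor, 4 to 6 on the level rear floor); origin: centre of its underside. Friction as ring 1
- ring5: steel spacer ring number 5 counted from the mouth, 28 mm in diameter, 10 mm thick, 30 g, lying flat in single file with the others (rings 1 to 3 on the sloping front floor, 4 to 6 on the level rear floor); origin: centre of its underside. Friction as ring 1
- ring6: steel spacer ring number 6 counted from the mouth, 28 mm in diameter, 10 mm thick, 30 g, lying flat in single file with the others (rings 1 to 3 on the sloping front floor, 4 to 6 on the level rear floor); origin: centre of its underside. Friction as ring 1
- offcut: bystander: a square wooden offcut, 30 x 115 x 30 mm, origin under its centre
- wax_tin: bystander: a small round tin, 47 mm wide, 28 mm high, origin under its centre
- batten: bystander: a wooden block with a scalloped top, 31 x 92 x 20 mm, origin under its centre
Not all that is in view belongs to the job. There is more than one size of the dish; the job needs the larger.

How it is judged:
By the outcome, as a careful person would: the job done as asked, in the order asked, and still so for the second after the job is handed in, with the robot touching nothing.
It also fails if it takes over 72 s, if anything falls off the work surface, if the arm or the gripper's body presses on something with over 40 N, if the wrist force passes 120 N, or if a joint passes its speed limit or range.

### The arm

A 6-joint arm with a two-finger parallel gripper is mounted at the origin on a cart in front of the work surface, level with it; the furniture and walls round the work are solid. World frame = base frame: x ahead of the robot, y to its left, z up, the work surface at z = 0. Lengths are in m, angles in rad, forces in N, time in s.
With the tool pointing down it reaches from about 0.35 to 0.775 m from the base axis. Payload 7.3 kg.
Tool frame: the origin (TCP) lies midway between the tips of the shut fingers; the grasp point (between the pads) lies 19 mm behind it; z points along the fingers, y is the direction in which the jaws open and shut (so a half turn about z gives the same grasp; the last joint's range is limited). The gripper opens to 92 mm and grips with 3 to 60 N. Pads are 19 mm wide; open, the fingers measure 130 mm over their backs; the gripper's body (75 mm by 190 mm) begins 47 mm behind the grasp point.
Start: joints at [1.104, 0.342, 1.524, -0, 1.275, -0.146], TCP at [0.166, 0.498, 0.227] pointing down, gripper open.
Joint ranges: [-2.53, 2.53], [-0.77, 2.02], [0.04, 2.7], [-1, 4.14], [0.28, 2.66], [-3.11, 3.11]. Speed limits (rad/s): [2.57, 2.57, 3.14, 3.14, 3.14, 3.14].

### API

Orientations are given as [roll, pitch, yaw] about the fixed x, y, z axes, in that order (R = Rz(yaw) Ry(pitch) Rx(roll)).
In Python, from cell import robot gives the robot as it stands.
- The arm moves only by the shell command python3 -m crank 'ROWS' [FORCE]. ROWS is a JSON object of lists of equal length, an entry for each row: "claw": the opening, from 0 (shut) to 1 (fully open); "delta_pos": the shift along the tool's x, y, z in units of 25 mm (1.0 is 25 mm), a list of three; "roll": the turn about the tool's z in units of 6 degrees (1.0 is 6 degrees). In form: {"claw": [claw, ...], "delta_pos": [[dx, dy, dz], ...], "roll": [roll, ...]}. A call has exactly 8 rows; each row is the pose to reach, as a shift and turn from the pose commanded when the call began, along the tool's axes at that moment; what a row does not reach only later rows make up. A row lasts 1/12 s, in which the tool goes at most 41.7 mm and 7.16 degrees, less where a joint would pass 70% of its speed; a pose out of reach is approached as far as the arm can. A call with a gripper value outside its range is refused whole. The fingers move at their own pace and stop on an object; FORCE is the grip in N (left out, the last holds). Time passes only in rows, so rows that repeat a pose let the fingers close, or fill a call up. It gives the time, the measured TCP pose, the force and the opening at its end, in the units of the state.
- robot.observe(): the state, without advancing time (a new reading comes with each control period).
- robot.read_camera(name): name is "side" or "top"; returns a dict with "color" (480x640x3 uint8, blue, green, red), "fx", "fy", "cx", "cy" (pixels), "rvec" (rotation vector, rad) and "tvec" (3), from world to camera coordinates, as OpenCV has them. Camera axes: x right, y down, z forward; pixel columns grow to the right and rows downward; lengths in m; the calibration is good to about 2 mm. A picture is of the moment at which its call begins. There is no depth.
- robot.hand_in(): hands the job in, once; it reports no verdict.
The state is a dict: "time": time; "qpos": joint angles; "qvel": joint speeds; "joint_efforts": joint torques, N m; "tool_pos": TCP position; "tool_rot": TCP orientation; "contact_force": force on the tool from outside, world axes, zero at the start; "torque": the same for the moment, N m; "opening": finger opening in m.
Only numpy, scipy, OpenCV 4.12 (cv2) and the standard library are available. Lean on these libraries where they do the work, as an engineer would, in place of code of your own. Each camera call takes 0.05 s, during which the arm holds its last target.

## Working session

There is one attempt and no reset: what is moved stays moved. The work goes in short steps, Python scripts to look and compute and a shell command to move; the robot and the scene stay as the last step left them, time stands still between calls to the robot, and variables do not carry over. Pictures are saved under pics/ and viewed, and the job is handed in when it is done.

```bash
ls; mkdir -p pics; python3 - <<'E'
from cell import robot
import cv2
print(robot.observe())
for n in("side","top"):
    c=robot.read_camera(n);cv2.imwrite(f"pics/{n}0.png",c["color"]);print({k:c[k] for k in c if k!="color"})
E
```

```text
pics
{'time': 0.0, 'qpos': array([ 1.10399954e+00,  3.42762769e-01,  1.52500986e+00,  3.86996039e-06,
        1.27539779e+00, -1.46017642e-01]), 'qvel': array([-0.00134974, -0.00080851, -0.00034089, -0.00025503, -0.00239796,
        0.00012021]), 'joint_efforts': array([ 1.49166641e-03, -4.31238878e+01, -2.44227934e+01,  7.19159818e-02,
        5.57240762e-02, -1.14369861e-04]), 'tool_pos': array([0.16533861, 0.49785991, 0.22602668]), 'tool_rot': array([-3.14003222e+00, -2.33224916e-04,  2.82081220e+00]), 'contact_force': array([0.67595162, 0.18145109, 0.58943451]), 'torque': array([-0.04382475, -0.0007285 ,  0.07803361]), 'opening': 0.09138299532425644}
{'fx': 468.41569824442564, 'fy': 468.41569824442564, 'cx': 320.78643085145575, 'cy': 245.87807861055376, 'rvec': array([ 0.32380099, -2.49749766,  1.59233893]), 'tvec': array([0.54581947, 0.14330987, 1.13796919])}
{'fx': 488.41065343347475, 'fy': 488.41065343347475, 'cx': 324.80838002413645, 'cy': 238.42265396747783, 'rvec': array([ 2.12835647, -2.1911575 ,  0.13284879]), 'tvec': array([-0.00227179,  0.57444068,  1.18478725])}
```

View pics/side0.png

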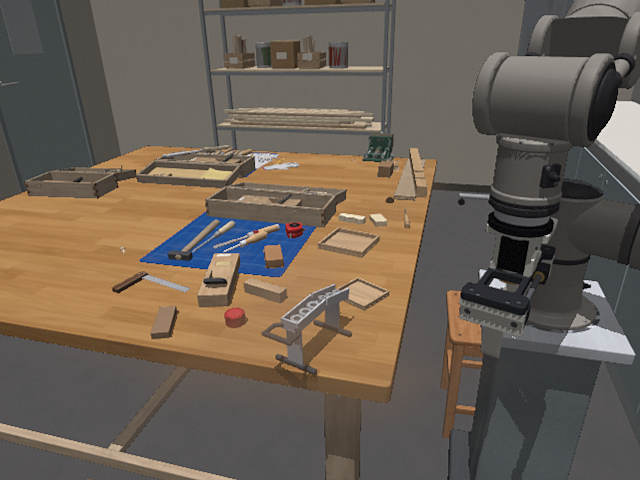

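View pics/top0.png

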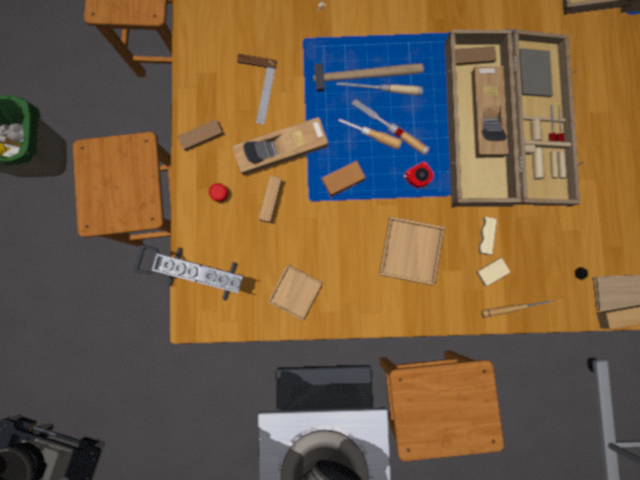

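```bash
cat > h.py <<'E'
import numpy as np,cv2
from cell import robot
def get(n):
    return robot.read_camera(n)
def K(c): return np.array([[c["fx"],0,c["cx"]],[0,c["fy"],c["cy"]],[0,0,1.]])
def ray(c,uv,z):
    R=cv2.Rodrigues(c["rvec"])[0];o=-R.T@c["tvec"]
    d=R.T@np.array([(uv[0]-c["cx"])/c["fx"],(uv[1]-c["cy"])/c["fy"],1.])
    return o+d*(z-o[2])/d[2]
def proj(c,p):
    return cv2.projectPoints(np.array(p,float).reshape(-1,3),c["rvec"],c["tvec"],K(c),None)[0].reshape(-1,2)
def crop(c,name,x0,y0,w,h,s):
    im=c["color"][y0:y0+h,x0:x0+w]
    cv2.imwrite("pics/"+name,cv2.resize(im,None,fx=s,fy=s,interpolation=cv2.INTER_CUBIC))
E
python3 - <<'E'
from h import *
t=get("top");s=get("side")
crop(t,"t1.png",130,230,120,85,6);crop(t,"t2.png",370,205,90,90,6);crop(s,"s1.png",250,270,150,110,5)
R=cv2.Rodrigues(t["rvec"])[0];print(-R.T@t["tvec"]);R=cv2.Rodrigues(s["rvec"])[0];print(-R.T@s["tvec"])
E
```

```text
[ 0.42714332 -0.01440472  1.24541125]
[0.25427024 1.08010191 0.61818848]
```

View pics/t1.png

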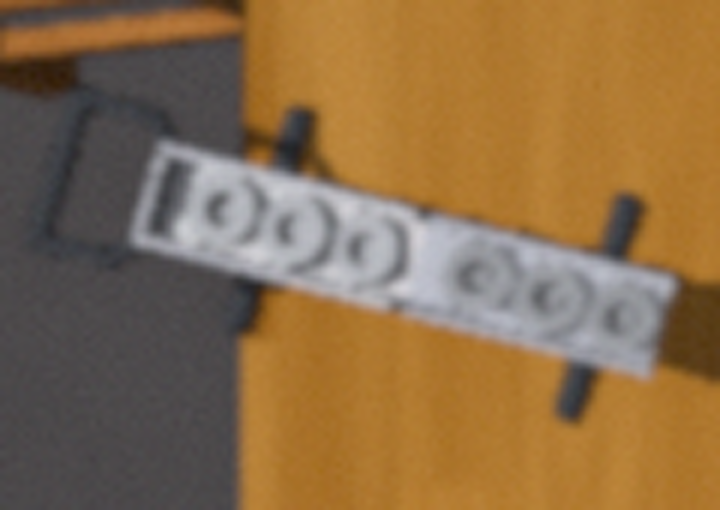

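View pics/t2.png

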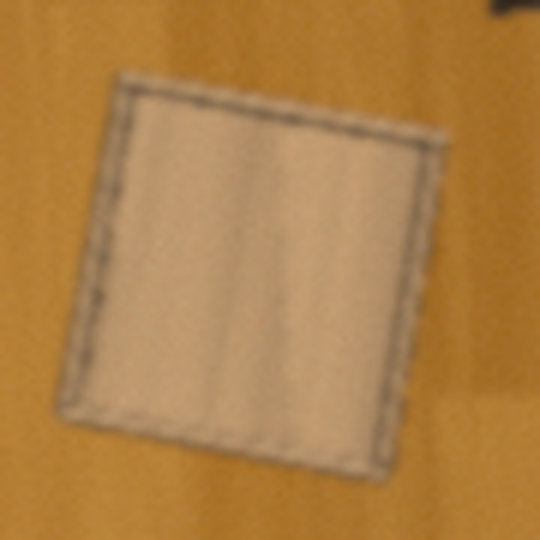

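View pics/s1.png

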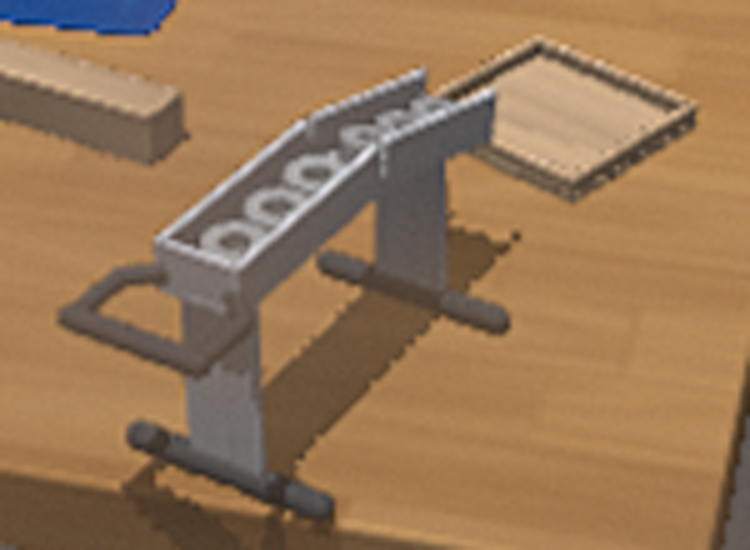

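```bash
python3 - <<'E'
from h import *
t=get("top")
f=lambda p,z,o:ray(t,(o[0]+(p[0]+.5)/6-.5,o[1]+(p[1]+.5)/6-.5),z)[:2]
o=(130,230)
print("tail wall",r:=[f((160,142),.118,o),f((133,245),.118,o)],np.mean(r,0))
print("break",b:=[f((427,210),.118,o),f((396,308),.118,o)],np.mean(b,0))
print("mouth",m:=[f((678,280),.0945,o),f((650,375),.0945,o)],np.mean(m,0))
print("ff",q:=[f((627,202),.006,o),f((571,415),.006,o)],np.mean(q,0))
print("rf",q:=[f((300,112),.006,o),f((240,325),.006,o)],np.mean(q,0))
print("tail",q:=[f((85,97),.103,o),f((46,245),.103,o)],np.mean(q,0))
d=np.mean(m,0)-np.mean(r,0);print("yaw",np.degrees(np.arctan2(d[1],d[0])),np.linalg.norm(d))
d=d/np.linalg.norm(d)
print("origin est",np.mean(r,0)+.09*d,np.mean(m,0)-.105*d,np.mean(b,0)-.01*d)
o=(370,205)
D=[f(p,.02,o) for p in[(118,72),(450,130),(388,480),(60,418)]]
print(D,np.mean(D,0))
for i in range(4):
    e=D[(i+1)%4]-D[i];print(np.linalg.norm(e),np.degrees(np.arctan2(e[1],e[0])))
for n,p in dict(offc=(270,199),tin=(219,192),bat=(487,235),small=(296,292),wedge=(493,271)).items(): print(n,ray(t,p,.02)[:2])
print("edge",ray(t,(171,300),0),ray(t,(300,342),0))
E
```

```text
tail wall [array([0.54078544, 0.37266019]), array([0.50131226, 0.38253815])] [0.52104885 0.37759917]
break [array([0.51150024, 0.26958295]), array([0.47421645, 0.28140736])] [0.49285835 0.27549516]
mouth [array([0.48292854, 0.17713507]), array([0.44622773, 0.18838673])] [0.46457813 0.1827609 ]
ff [array([0.52081064, 0.21315798]), array([0.43196631, 0.23725139])] [0.47638848 0.22520468]
rf [array([0.56315183, 0.35180513]), array([0.47366129, 0.37645998])] [0.51840656 0.36413255]
tail [array([0.56086807, 0.40741331]), array([0.50328434, 0.42169476])] [0.5320762  0.41455403]
yaw -106.16337521645661 0.2028568226026604
origin est [0.4959949 0.2911567] [0.49380774 0.28361044] [0.49564212 0.28509987]
[array([ 0.62705017, -0.1843492 ]), array([ 0.59817496, -0.32346127]), array([ 0.45182944, -0.28901124]), array([ 0.48156194, -0.15355906])] [ 0.53965413 -0.23759519]
0.14207724190046295 -101.7262521751098
0.1503456613002051 166.7536236163807
0.13867701451007206 77.6196082644048
0.14871065191910068 -11.94937568279676
offc [0.68130712 0.11785789]
tin [0.70330059 0.24791319]
bat [ 0.57272019 -0.42941526]
small [0.44345666 0.05671096]
wedge [ 0.48142323 -0.43816411]
edge [0.43280521 0.37439266 0.        ] [0.31899012 0.05059489 0.        ]
```

```bash
cat >> h.py <<'E'
from scipy.spatial.transform import Rotation as Ro
def plan(pos,psi):
    s=robot.observe()
    R=Ro.from_euler("xyz",s["tool_rot"]).as_matrix()
    d=R.T@(np.array(pos)-s["tool_pos"])/.025
    cur=np.degrees(np.arctan2(R[1,0],R[0,0]))
    dr=-((psi-cur+180)%360-180)/6
    print("t",round(s["time"],2),"pos",s["tool_pos"].round(4),"psi",round(cur,2),"tilt",s["tool_rot"].round(4),"F",s["contact_force"].round(1),"open",round(s["opening"],4),"q6",round(s["qpos"][5],2))
    print("delta",d.round(3),"roll",round(dr,3))
E
python3 -c "
from h import *
plan([.495,.286,.227],74)"
```

```text
t 0.25 pos [0.1654 0.4981 0.2264] psi 161.62 tilt [-3.1410e+00 -1.0000e-04  2.8208e+00] F [-0.1  0.6  1.1] open 0.0916 q6 -0.15
delta [-15.185  -3.894  -0.023] roll 14.603
```

```bash
python3 -m crank '{"claw":[1,1,1,1,1,1,1,1],"delta_pos":[[-0.7,-0.2,0],[-1.9,-0.5,0],[-3.2,-0.8,0],[-4.5,-1.1,0],[-5.8,-1.5,0],[-7.1,-1.8,0],[-8.4,-2.1,0],[-9.5,-2.4,0]],"roll":[0.5,1.5,2.5,3.5,4.5,5.5,6.5,7.3]}' 40; python3 -c "
from h import *
plan([.495,.286,.227],74)"
```

```text
time: 0.92
tool_pos: [0.3737, 0.3651, 0.2267]
tool_rot: [3.141, 0.0, 2.05]
contact_force: [0.5, 1.3, -0.4]
opening: 0.0918
t 0.92 pos [0.3737 0.3651 0.2267] psi 117.48 tilt [3.1413e+00 2.0000e-04 2.0504e+00] F [ 0.5  1.3 -0.4] open 0.0918 q6 0.15
delta [-5.046  2.845 -0.011] roll 7.247
```

```bash
python3 -m crank '{"claw":[1,1,1,1,1,1,1,1],"delta_pos":[[-0.9,0.5,0],[-1.8,1.0,0],[-2.7,1.5,0],[-3.6,2.0,0],[-4.3,2.4,0],[-4.8,2.7,0],[-5.05,2.85,0],[-5.05,2.85,0]],"roll":[1.1,2.2,3.3,4.4,5.5,6.5,7.2,7.2]}'; python3 - <<'E'
from h import *
plan([.495,.286,.089],74)
t=get("top");s=get("side");crop(t,"t3.png",110,210,160,120,5);crop(s,"s3.png",230,170,200,150,4)
E
```

```text
time: 1.58
tool_pos: [0.4952, 0.2869, 0.2263]
tool_rot: [3.142, 0.0, 1.298]
contact_force: [0.1, 0.5, 0.4]
opening: 0.0917
t 1.58 pos [0.4952 0.2869 0.2263] psi 74.35 tilt [3.1415e+00 3.0000e-04 1.2977e+00] F [0.1 0.5 0.4] open 0.0917 q6 0.66
delta [-3.500e-02  1.000e-03  5.491e+00] roll 0.059
```

View pics/t3.png

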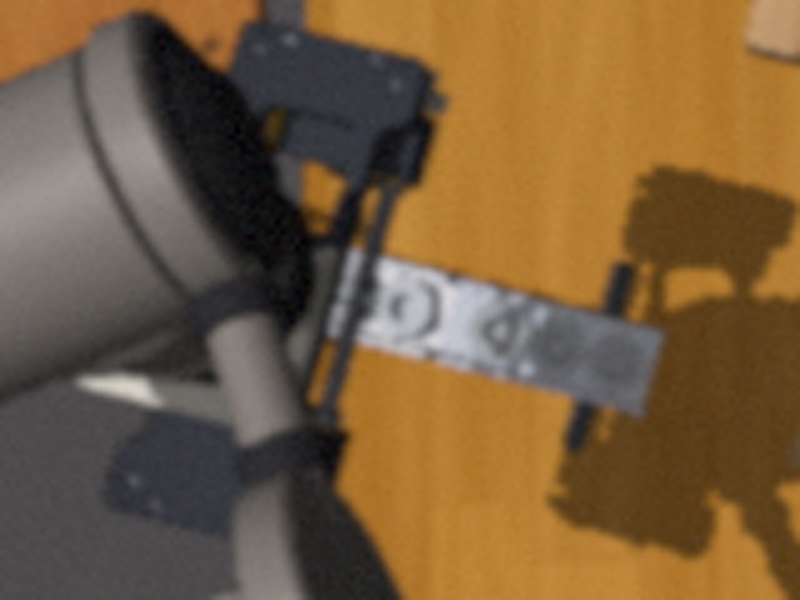

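View pics/s3.png

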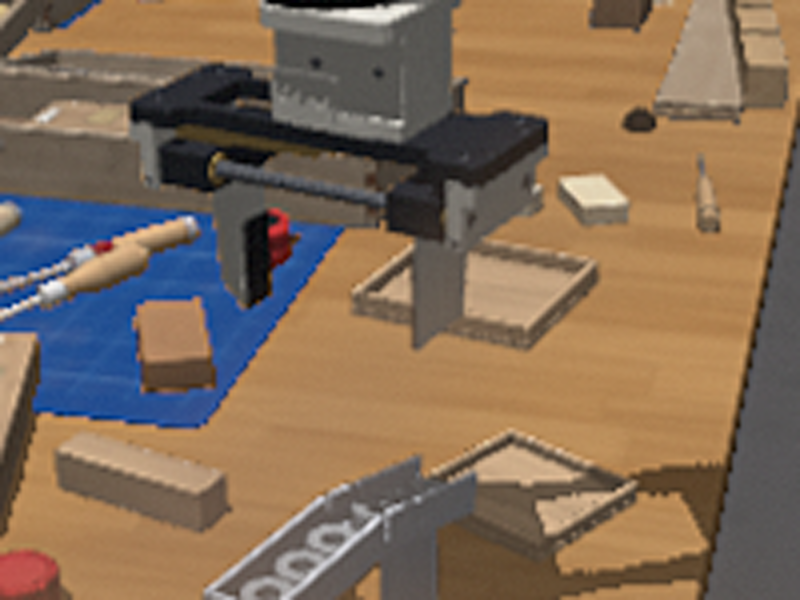

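The gripper sits above the trough with its fingers either side of the channel; now I descend.

```bash
python3 -m crank '{"claw":[1,1,1,1,1,1,1,1],"delta_pos":[[0,0,0.5],[0,0,1.4],[0,0,2.4],[0,0,3.4],[0,0,4.3],[0,0,5.0],[0,0,5.4],[0,0,5.5]],"roll":[0,0,0,0,0,0,0,0]}'; python3 - <<'E'
from h import *
plan([.495,.286,.089],74)
t=get("top");s=get("side");crop(s,"s4.png",230,230,200,150,4)
E
```

```text
time: 2.35
tool_pos: [0.4924, 0.2882, 0.0876]
tool_rot: [-3.139, 0.002, 1.305]
contact_force: [-0.5, -0.1, -0.2]
opening: 0.0919
t 2.35 pos [0.4924 0.2882 0.0876] psi 74.76 tilt [-3.1389e+00  1.9000e-03  1.3047e+00] F [-0.5 -0.1 -0.2] open 0.0919 q6 0.66
delta [-0.056  0.124 -0.057] roll 0.126
```

View pics/s4.png

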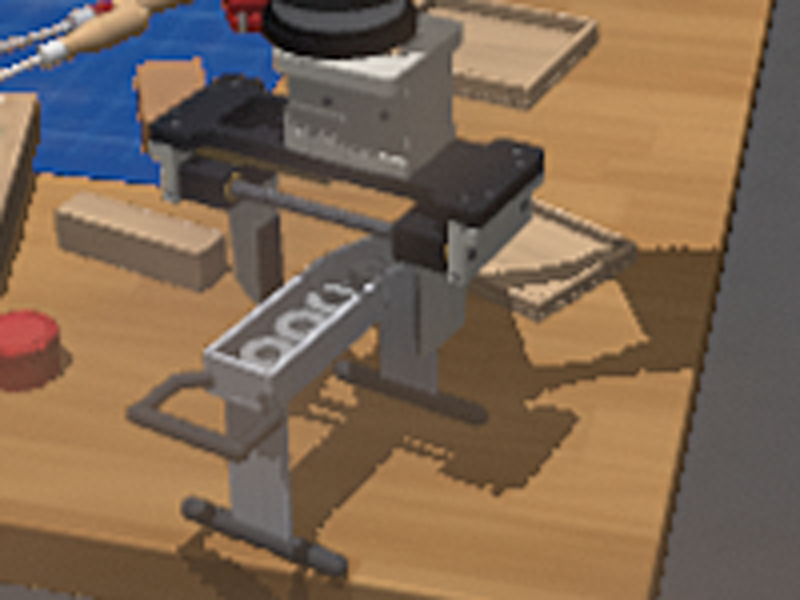

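```bash
python3 -m crank '{"claw":[0.65,0.65,0.65,0.65,0.65,0.65,0.65,0.65],"delta_pos":[[0,0,0],[0,0,0],[0,0,0],[0,0,0],[0,0,0],[0,0,0],[0,0,0],[0,0,0]],"roll":[0,0,0,0,0,0,0,0]}'; python3 - <<'E'
from h import *
plan([.495,.286,.089],74)
t=get("top");crop(t,"t5.png",130,220,120,90,6);s=get("side");crop(s,"s5.png",250,270,120,90,6)
E
```

```text
time: 3.12
tool_pos: [0.4939, 0.288, 0.0893]
tool_rot: [3.142, -0.0, 1.302]
contact_force: [0.1, -0.5, 0.2]
opening: 0.0595
t 3.12 pos [0.4939 0.288  0.0893] psi 74.62 tilt [ 3.1416e+00 -1.0000e-04  1.3023e+00] F [ 0.1 -0.5  0.2] open 0.0595 q6 0.66
delta [-0.065  0.062  0.01 ] roll 0.103
```

View pics/t5.png

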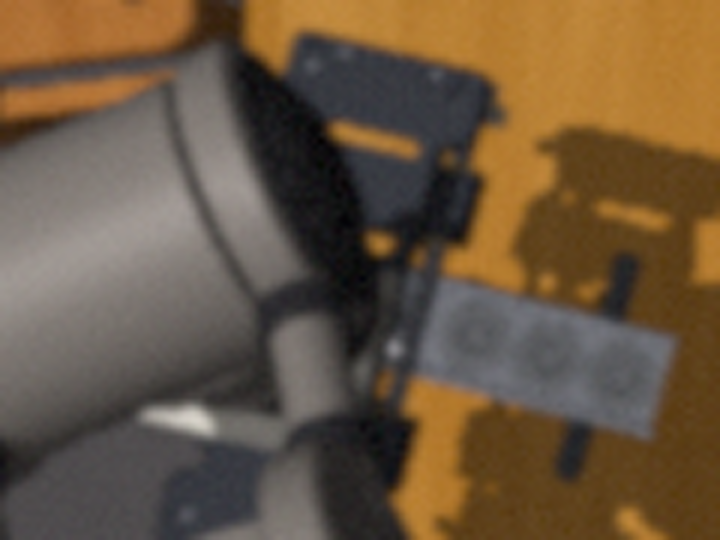

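View pics/s5.png

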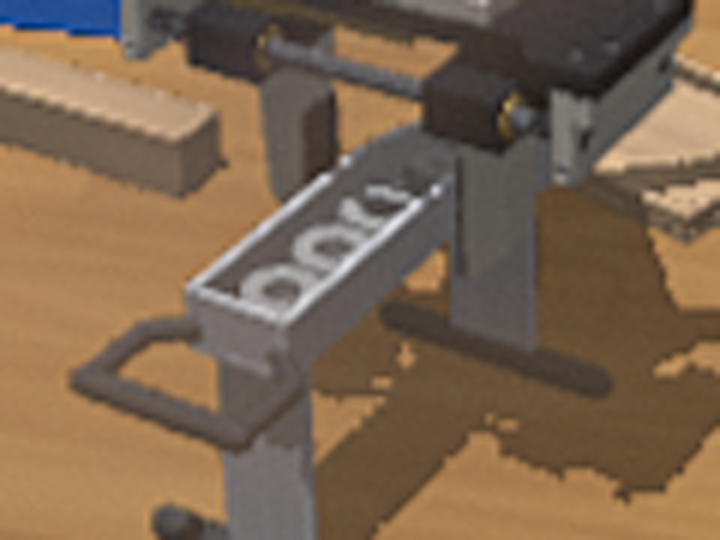

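```bash
python3 -m crank '{"claw":[0.65,0.6,0.5,0.4,0.3,0.2,0.2,0.2],"delta_pos":[[-0.06,0.06,0],[-0.06,0.06,0],[-0.06,0.06,0],[-0.06,0.06,0],[-0.06,0.06,0],[-0.06,0.06,0],[-0.06,0.06,0],[-0.06,0.06,0]],"roll":[0.1,0.1,0.1,0.1,0.1,0.1,0.1,0.1]}' 40; python3 - <<'E'
from h import *
plan([.495,.286,.15],74)
E
```

```text
time: 3.88
tool_pos: [0.4948, 0.2861, 0.0892]
tool_rot: [-3.141, 0.0, 1.292]
contact_force: [-0.7, -0.2, 1.2]
opening: 0.0396
t 3.88 pos [0.4948 0.2861 0.0892] psi 74.02 tilt [-3.1414e+00  1.0000e-04  1.2919e+00] F [-0.7 -0.2  1.2] open 0.0396 q6 0.67
delta [-0.004  0.007 -2.433] roll 0.003
```

Gripped at 40 mm. Lift gently.

```bash
python3 -m crank '{"claw":[0.2,0.2,0.2,0.2,0.2,0.2,0.2,0.2],"delta_pos":[[0,0,-0.1],[0,0,-0.35],[0,0,-0.7],[0,0,-1.1],[0,0,-1.5],[0,0,-1.9],[0,0,-2.2],[0,0,-2.4]],"roll":[0,0,0,0,0,0,0,0]}'; python3 - <<'E'
from h import *
plan([.573,-.088,.15],77.5)
s=get("side");crop(s,"s6.png",200,170,250,190,3)
E
```

```text
time: 4.55
tool_pos: [0.4954, 0.2864, 0.1509]
tool_rot: [3.14, -0.001, 1.292]
contact_force: [0.8, -0.1, -6.8]
opening: 0.0396
t 4.55 pos [0.4954 0.2864 0.1509] psi 74.02 tilt [ 3.1400e+00 -1.4000e-03  1.2919e+00] F [ 0.8 -0.1 -6.8] open 0.0396 q6 0.67
delta [-13.543   7.105   0.03 ] roll -0.58
```

View pics/s6.png

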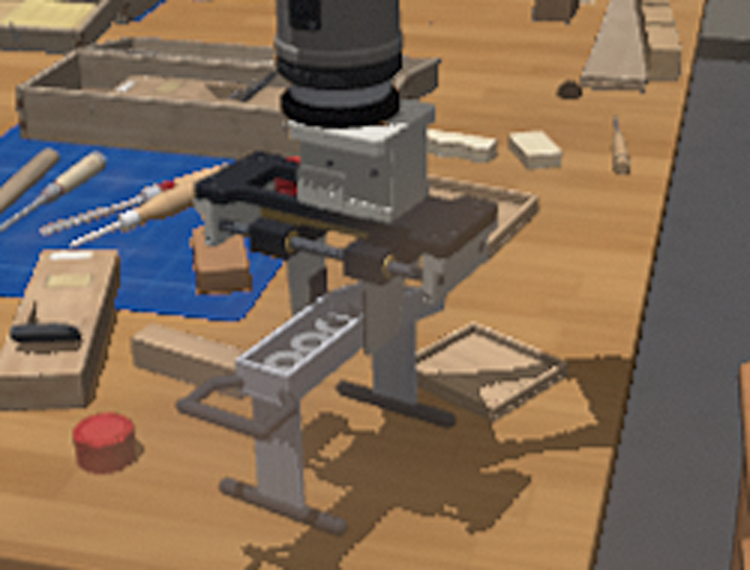

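```bash
python3 -m crank '{"claw":[0.2,0.2,0.2,0.2,0.2,0.2,0.2,0.2],"delta_pos":[[-0.09,0.05,0],[-0.27,0.14,0],[-0.54,0.28,0],[-0.9,0.47,0],[-1.35,0.7,0],[-1.85,0.98,0],[-2.48,1.3,0],[-3.1,1.63,0]],"roll":[-0.05,-0.1,-0.2,-0.3,-0.4,-0.5,-0.58,-0.58]}'; python3 - <<'E'
from h import *
plan([.573,-.088,.15],77.5)
E
```

```text
time: 5.27
tool_pos: [0.5126, 0.199, 0.1486]
tool_rot: [-3.141, 0.001, 1.354]
contact_force: [0.1, 0.6, -7.2]
opening: 0.0396
t 5.27 pos [0.5126 0.199  0.1486] psi 77.56 tilt [-3.1405e+00  8.0000e-04  1.3537e+00] F [ 0.1  0.6 -7.2] open 0.0396 q6 0.45
delta [-10.689   4.832  -0.052] roll 0.011
```

```bash
python3 -m crank '{"claw":[0.2,0.2,0.2,0.2,0.2,0.2,0.2,0.2],"delta_pos":[[-0.64,0.29,0],[-1.28,0.58,0],[-1.92,0.87,0],[-2.56,1.16,0],[-3.2,1.45,0],[-3.84,1.74,0],[-4.48,2.02,0],[-5.12,2.31,0]],"roll":[0,0,0,0,0,0,0,0]}'; python3 - <<'E'
from h import *
plan([.573,-.088,.15],77.5)
E
python3 -m crank '{"claw":[0.2,0.2,0.2,0.2,0.2,0.2,0.2,0.2],"delta_pos":[[-0.64,0.29,0],[-1.28,0.58,0],[-1.9,0.86,0],[-2.45,1.11,0],[-2.95,1.34,0],[-3.4,1.54,0],[-3.75,1.7,0],[-4.0,1.81,0]],"roll":[0,0,0,0,0,0,0,0]}'; python3 - <<'E'
from h import *
plan([.573,-.088,.15],77.5)
E
```

```text
time: 5.93
tool_pos: [0.5411, 0.0613, 0.1487]
tool_rot: [-3.14, 0.0, 1.353]
contact_force: [-0.5, -0.2, -6.4]
opening: 0.0399
t 5.93 pos [0.5411 0.0613 0.1487] psi 77.51 tilt [-3.1405e+00  4.0000e-04  1.3528e+00] F [-0.5 -0.2 -6.4] open 0.0399 q6 0.19
delta [-5.556  2.537 -0.055] roll 0.001
time: 6.6
tool_pos: [0.5641, -0.0457, 0.149]
tool_rot: [-3.141, 0.0, 1.352]
contact_force: [-0.5, 0.2, -6.2]
opening: 0.0397
t 6.6 pos [ 0.5641 -0.0457  0.149 ] psi 77.47 tilt [-3.1413  0.      1.352 ] F [-0.5  0.2 -6.2] open 0.0397 q6 0.0
delta [-1.575  0.714 -0.04 ] roll -0.006
```

```bash
python3 -m crank '{"claw":[0.2,0.2,0.2,0.2,0.2,0.2,0.2,0.2],"delta_pos":[[-0.3,0.13,0],[-0.6,0.27,0],[-0.9,0.4,0],[-1.2,0.54,0],[-1.4,0.63,0],[-1.5,0.68,0],[-1.56,0.7,0],[-1.56,0.7,0]],"roll":[0,0,0,0,0,0,0,0]}'; python3 - <<'E'
from h import *
plan([.573,-.088,.089],77.5)
t=get("top");s=get("side")
crop(t,"t7.png",310,180,160,120,5);crop(s,"s7.png",230,150,200,150,4)
E
```

```text
time: 7.27
tool_pos: [0.5726, -0.0865, 0.1491]
tool_rot: [-3.141, -0.0, 1.352]
contact_force: [0.4, 1.0, -6.8]
opening: 0.0397
t 7.27 pos [ 0.5726 -0.0865  0.1491] psi 77.49 tilt [-3.1414e+00 -2.0000e-04  1.3524e+00] F [ 0.4  1.  -6.8] open 0.0397 q6 -0.06
delta [-0.057  0.028  2.405] roll -0.002
```

View pics/t7.png

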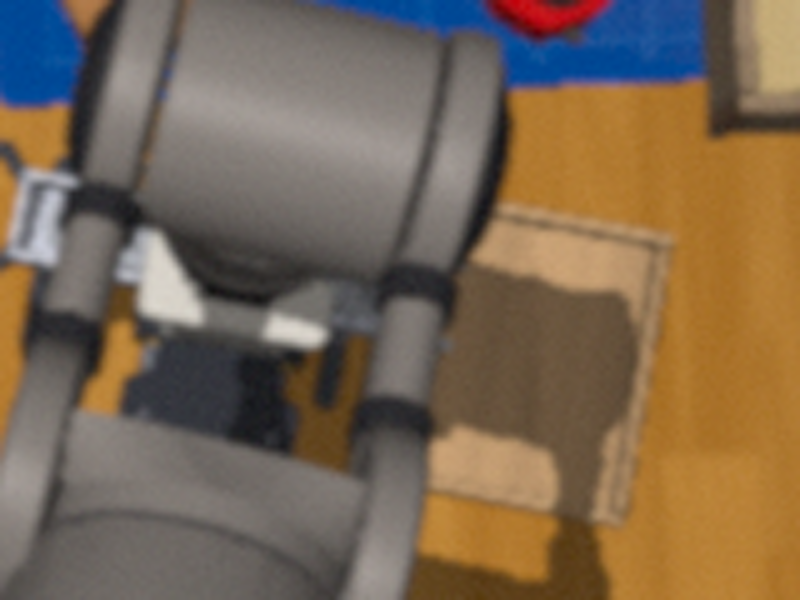

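View pics/s7.png

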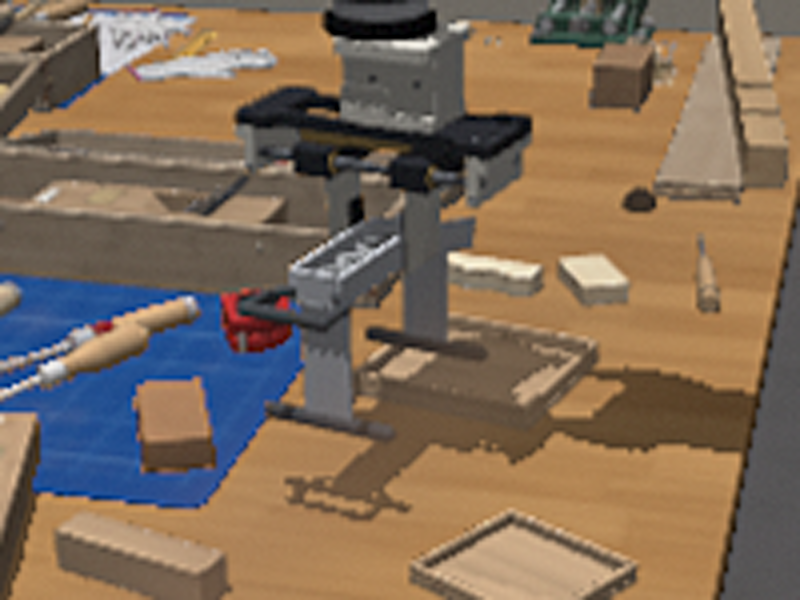

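```bash
python3 - <<'E'
from h import *
t=get("top");s=get("side")
u=np.array([np.cos(np.radians(-102.5)),np.sin(np.radians(-102.5))]);C=np.array([.5397,-.2376])
a=[ray(t,(310+p[0]/5,180+p[1]/5),.178)[:2] for p in[(22,170),(10,258)]]
print("rear wall",a,"->origin",np.mean(a,0)+.09*u, "along u from C",(np.mean(a,0)+.09*u-C)@u)
for z,ps in((.066,[(370,332),(483,352)]),(.066,[(270,410),(392,433)])):
    b=[ray(s,(230+p[0]/4,150+p[1]/4),z)[:2] for p in ps];print(b,(np.mean(b,0)-C)@u,np.mean(b,0))
w=[ray(s,(230+p[0]/4,150+p[1]/4),.02)[:2] for p in[(360,370),(527,408)]];print("dish near wall corners side",w,[(q-C)@u for q in w])
E
```

```text
rear wall [array([0.61188116, 0.00302913]), array([0.57271157, 0.00936264])] ->origin [ 0.5728168  -0.08167075] along u from C -0.15940088936037872
[array([ 0.60370188, -0.15808014]), array([ 0.51380983, -0.14084549])] -0.09017242069214138 [ 0.55875586 -0.14946282]
[array([ 0.63473047, -0.01258666]), array([0.54455541, 0.00262381])] -0.237914215553339 [ 0.58964294 -0.00498143]
dish near wall corners side [array([ 0.62069681, -0.18768361]), array([ 0.48234969, -0.15006201])] [np.float64(-0.06626409040920696), np.float64(-0.0730501136266325)]
```

```bash
python3 -m crank '{"claw":[0.2,0.2,0.2,0.2,0.2,0.2,0.2,0.2],"delta_pos":[[-0.1,0,0.2],[-0.15,0,0.6],[-0.15,0,1.0],[-0.15,0,1.4],[-0.15,0,1.8],[-0.15,0,2.1],[-0.15,0,2.3],[-0.15,0,2.36]],"roll":[0,0,0,0,0,0,0,0]}'; python3 - <<'E'
from h import *
plan([.573,-.088,.089],77.5)
s=get("side");crop(s,"s8.png",260,190,130,95,6);plan([.573,-.088,.089],77.5)
E
```

```text
time: 8.13
tool_pos: [0.5714, -0.0898, 0.0893]
tool_rot: [-3.14, -0.0, 1.353]
contact_force: [-1.2, 0.7, -3.7]
opening: 0.0394
t 8.13 pos [ 0.5714 -0.0898  0.0893] psi 77.5 tilt [-3.1400e+00 -2.0000e-04  1.3527e+00] F [-1.2  0.7 -3.7] open 0.0394 q6 -0.07
delta [0.086 0.045 0.012] roll 0.0
t 8.18 pos [ 0.5716 -0.0899  0.0896] psi 77.5 tilt [-3.1407e+00 -2.0000e-04  1.3527e+00] F [ 0.4  0.7 -6.4] open 0.0397 q6 -0.07
delta [0.085 0.037 0.025] roll 0.0
```

View pics/s8.png

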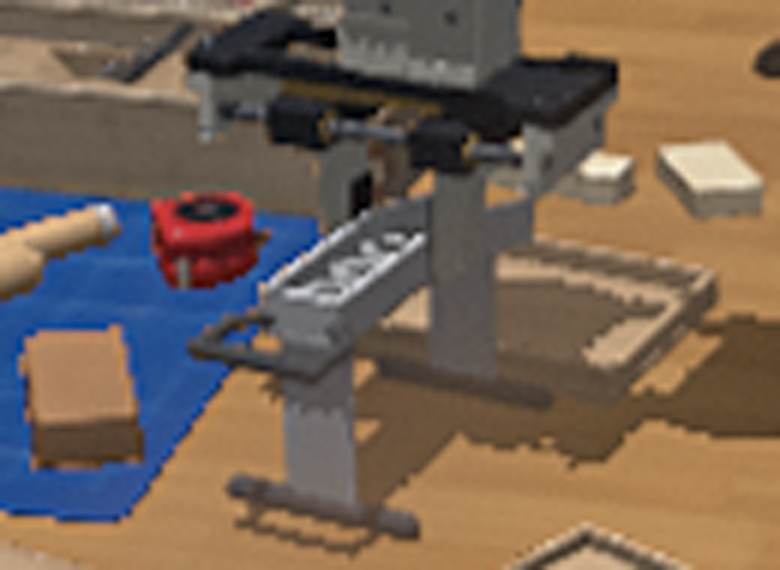

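```bash
python3 -m crank '{"claw":[0.2,0.2,0.2,0.2,0.2,0.2,0.2,0.2],"delta_pos":[[0,0,0.02],[0,0,0.03],[0,0,0.04],[0,0,0.04],[0,0,0.04],[0,0,0.04],[0,0,0.04],[0,0,0.04]],"roll":[0,0,0,0,0,0,0,0]}'; python3 -c "
from h import *
plan([.573,-.088,.089],77.5)"
```

```text
time: 8.85
tool_pos: [0.5719, -0.09, 0.0893]
tool_rot: [3.141, -0.0, 1.353]
contact_force: [-1.2, -0.3, -6.3]
opening: 0.0397
t 8.85 pos [ 0.5719 -0.09    0.0893] psi 77.5 tilt [ 3.1413 -0.      1.3526] F [-1.2 -0.3 -6.3] open 0.0397 q6 -0.07
delta [0.087 0.024 0.013] roll -0.0
```

```bash
python3 -m crank '{"claw":[0.2,0.2,0.2,0.2,0.2,0.2,0.2,0.2],"delta_pos":[[0,0,0.02],[0,0,0.04],[0,0,0.06],[0,0,0.08],[0,0,0.08],[0,0,0.08],[0,0,0.08],[0,0,0.08]],"roll":[0,0,0,0,0,0,0,0]}'; python3 -c "
from h import *
plan([.573,-.088,.089],77.5)"
```

```text
time: 9.52
tool_pos: [0.572, -0.0901, 0.0891]
tool_rot: [3.14, 0.0, 1.353]
contact_force: [-5.6, 0.2, 9.5]
opening: 0.0399
t 9.52 pos [ 0.572  -0.0901  0.0891] psi 77.51 tilt [3.1403e+00 2.0000e-04 1.3527e+00] F [-5.6  0.2  9.5] open 0.0399 q6 -0.07
delta [0.09  0.022 0.004] roll 0.001
```

```bash
python3 -m crank '{"claw":[0.2,0.2,0.43,0.45,0.47,0.5,0.55,0.65],"delta_pos":[[0,0,-0.03],[0,0,-0.04],[0,0,-0.04],[0,0,-0.04],[0,0,-0.04],[0,0,-0.04],[0,0,-0.04],[0,0,-0.04]],"roll":[0,0,0,0,0,0,0,0]}'; python3 - <<'E'
from h import *
plan([.573,-.088,.089],77.5)
E
python3 -m crank '{"claw":[0.7,0.8,0.8,0.8,0.8,0.8,0.8,0.8],"delta_pos":[[0,0,0],[0,0,-0.3],[0,0,-0.9],[0,0,-1.9],[0,0,-3.0],[0,0,-4.0],[0,0,-4.8],[0,0,-5.2]],"roll":[0,0,0,0,0,0,0,0]}'
python3 - <<'E'
from h import *
plan([.573,-.088,.089],77.5)
t=get("top");s=get("side");crop(s,"s9.png",260,170,130,95,6);crop(t,"t9.png",290,180,160,120,5)
E
```

```text
time: 10.18
tool_pos: [0.5721, -0.09, 0.0881]
tool_rot: [3.141, -0.0, 1.353]
contact_force: [-0.3, -0.3, 0.3]
opening: 0.053
t 10.18 pos [ 0.5721 -0.09    0.0881] psi 77.5 tilt [ 3.1412e+00 -1.0000e-04  1.3526e+00] F [-0.3 -0.3  0.3] open 0.053 q6 -0.07
delta [ 0.085  0.017 -0.037] roll -0.0
time: 10.85
tool_pos: [0.5729, -0.0902, 0.2218]
tool_rot: [3.136, 0.0, 1.353]
contact_force: [0.4, 0.1, -0.1]
opening: 0.0731
t 10.85 pos [ 0.5729 -0.0902  0.2218] psi 77.5 tilt [3.1364e+00 2.0000e-04 1.3527e+00] F [ 0.4  0.1 -0.1] open 0.0731 q6 -0.07
delta [ 0.089 -0.044  5.313] roll 0.0
```

View pics/s9.png

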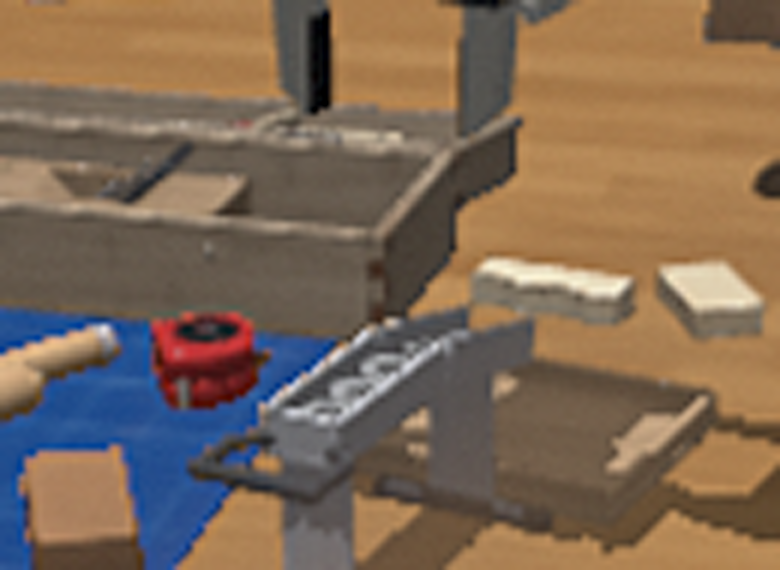

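View pics/t9.png

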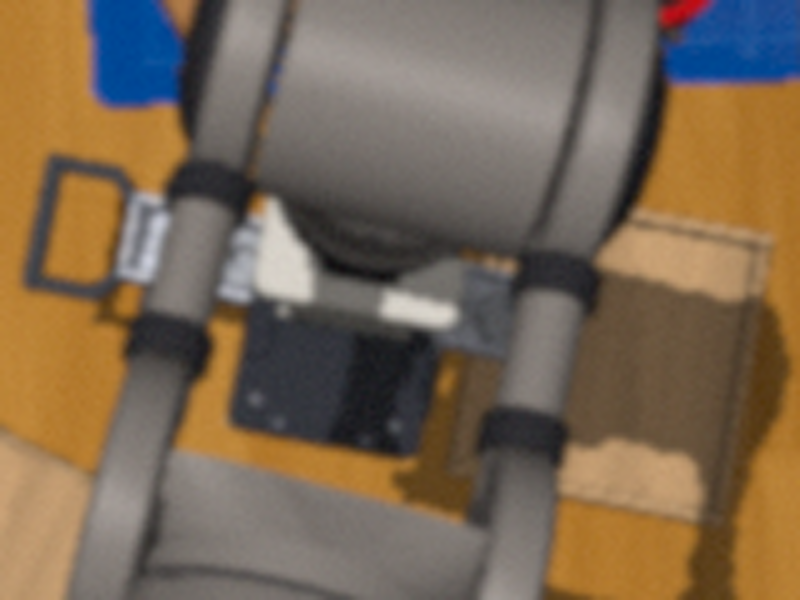

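```bash
python3 - <<'E'
from h import *
t=get("top")
a=[ray(t,(290+p[0]/5,180+p[1]/5),.103)[:2] for p in[(55,165),(35,285)]];print(a,np.mean(a,0))
a=[ray(t,(290+p[0]/5,180+p[1]/5),.118)[:2] for p in[(132,192),(118,278)]];print(a,np.mean(a,0))
plan([.601,.042,.222],167.5)
E
```

```text
[array([0.62818673, 0.03595084]), array([0.57112782, 0.04670594])] [0.59965728 0.04132839]
[array([ 6.11711953e-01, -3.86396674e-04]), array([0.571397  , 0.00722065])] [0.59155448 0.00341712]
t 11.0 pos [ 0.5719 -0.09    0.2184] psi 77.5 tilt [ 3.1406 -0.      1.3527] F [-0.5  0.5 -0.8] open 0.0733 q6 -0.07
delta [ 5.406 -0.007 -0.143] roll -15.0
```

```bash
python3 -m crank '{"claw":[0.5,0.3,0.3,0.3,0.3,0.3,0.3,0.3],"delta_pos":[[0.3,0,0],[0.8,0,0],[1.5,0,0],[2.3,0,0],[3.2,0,0],[4.0,0,0],[4.8,0,0],[5.4,0,0]],"roll":[-0.5,-1.5,-2.5,-3.5,-4.5,-5.5,-6.5,-7.5]}'; python3 - <<'E'
from h import *
plan([.6,.0415,.222],167.5)
E
python3 -m crank '{"claw":[0.3,0.3,0.3,0.3,0.3,0.3,0.3,0.3],"delta_pos":[[0,0,0],[0,0,0],[0,0,0],[0,0,0],[0,0,0],[0,0,0],[0,0,0],[0,0,0]],"roll":[-1.1,-2.2,-3.3,-4.4,-5.5,-6.6,-7.4,-7.4]}'
python3 - <<'E'
from h import *
plan([.6,.0415,.222],167.5)
t=get("top");s=get("side");crop(s,"s10.png",250,150,130,95,6);crop(t,"t10.png",270,170,200,150,4)
E
```

```text
time: 11.67
tool_pos: [0.6004, 0.0435, 0.2159]
tool_rot: [-3.139, -0.003, 2.144]
contact_force: [-0.3, -0.8, -0.1]
opening: 0.0283
t 11.67 pos [0.6004 0.0435 0.2159] psi 122.84 tilt [-3.1389e+00 -2.6000e-03  2.1439e+00] F [-0.3 -0.8 -0.1] open 0.0283 q6 -0.63
delta [-0.058 -0.057 -0.243] roll -7.444
time: 12.33
tool_pos: [0.6002, 0.0419, 0.2161]
tool_rot: [-3.141, -0.004, 2.916]
contact_force: [0.2, -0.2, 0.1]
opening: 0.0276
t 12.33 pos [0.6002 0.0419 0.2161] psi 167.07 tilt [-3.1411 -0.0036  2.9159] F [ 0.2 -0.2  0.1] open 0.0276 q6 -1.4
delta [ 0.007 -0.016 -0.238] roll -0.072
```

View pics/s10.png

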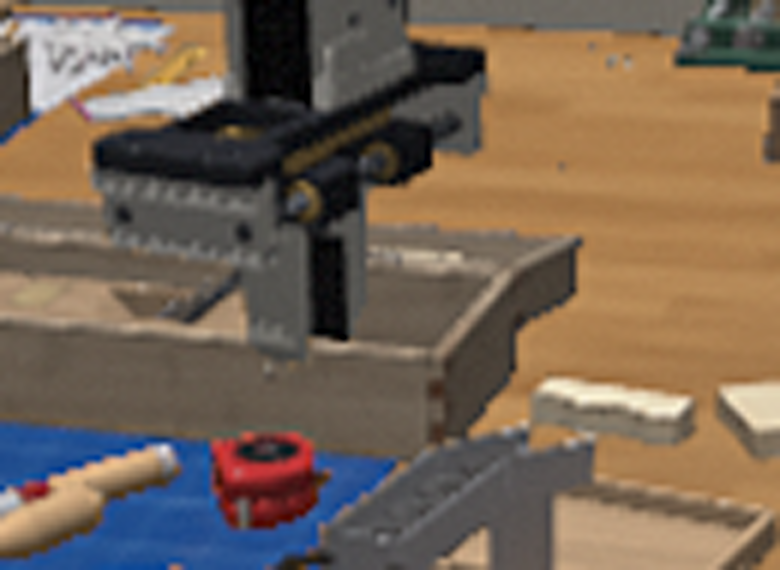

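View pics/t10.png

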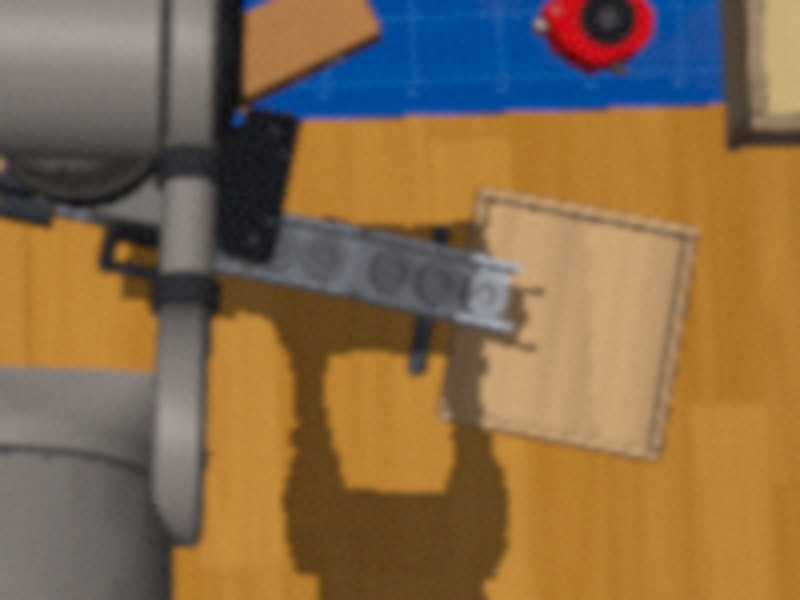

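```bash
python3 -m crank '{"claw":[0.3,0.3,0.3,0.3,0.3,0.3,0.3,0.3],"delta_pos":[[0,-0.02,0.5],[0,-0.02,1.3],[0,-0.02,2.1],[0,-0.02,2.8],[0,-0.02,3.3],[0,-0.02,3.6],[0,-0.02,3.7],[0,-0.02,3.7]],"roll":[-0.07,-0.07,-0.07,-0.07,-0.07,-0.07,-0.07,-0.07]}'; python3 - <<'E'
from h import *
plan([.6,.0415,.084],167.5)
t=get("top");s=get("side");crop(s,"s11.png",250,150,130,95,6);crop(t,"t11.png",270,170,200,150,4)
E
```

```text
time: 13.1
tool_pos: [0.6007, 0.0413, 0.1251]
tool_rot: [-3.141, -0.001, 2.919]
contact_force: [-0.5, 0.4, 1.0]
opening: 0.0277
t 13.1 pos [0.6007 0.0413 0.1251] psi 167.26 tilt [-3.1415e+00 -1.2000e-03  2.9192e+00] F [-0.5  0.4  1. ] open 0.0277 q6 -1.41
delta [ 0.027 -0.     1.645] roll -0.04
```

View pics/s11.png

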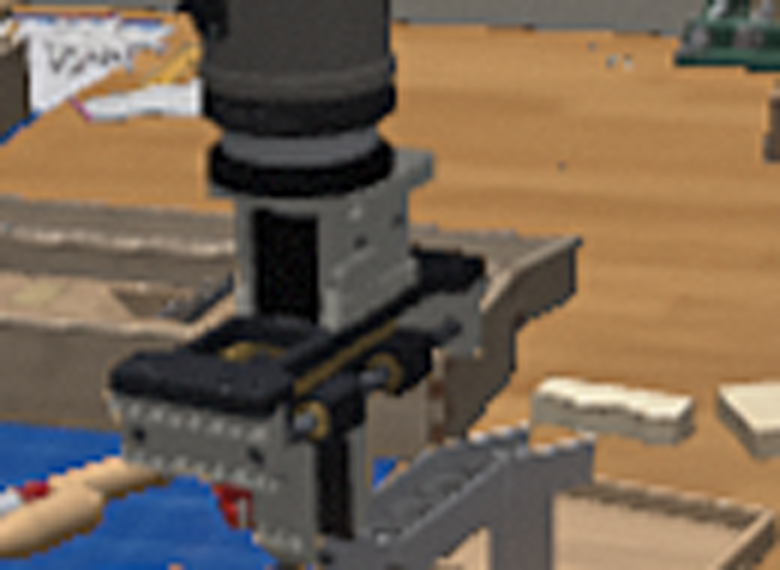

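View pics/t11.png

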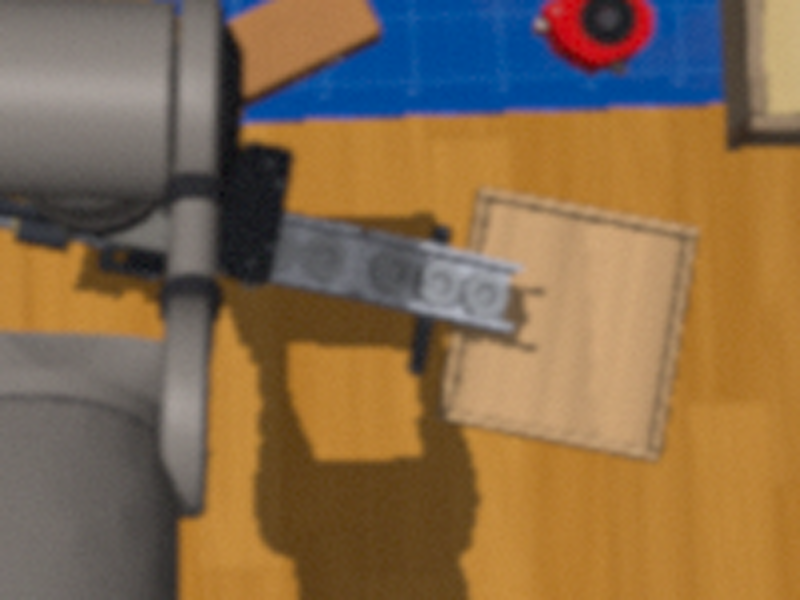

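```bash
python3 - <<'E'
from h import *
s=get("side");crop(s,"s12.png",260,210,100,75,8)
E
```

```text
(no output)
```

View pics/s12.png

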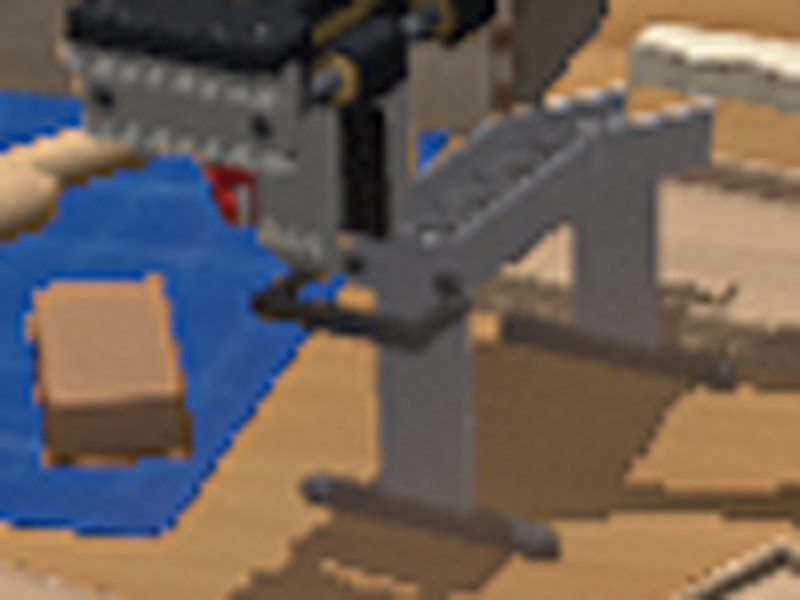

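```bash
python3 - <<'E'
from h import *
s=get("side")
for p in([.6007,.0413,.125],[.6007,.0413,.103],[.6007,.0413,.108]):
    q=proj(s,p)[0];print((q-[260,210]+.5)*8-.5)
for q in([262,303],[420,345]): print(ray(s,((q[0]+.5)/8-.5+260,(q[1]+.5)/8-.5+210),.103))
E
```

```text
[344.80502928 258.74338113]
[347.26225131 320.85870969]
[346.70709045 306.82497611]
[0.631989   0.03457323 0.103     ]
[0.57268978 0.05323467 0.103     ]
```

```bash
python3 -m crank '{"claw":[0.3,0.3,0.3,0.3,0.3,0.3,0.3,0.3],"delta_pos":[[0,0.03,0.2],[0,0.03,0.5],[0,0.03,0.8],[0,0.03,1.1],[0,0.03,1.4],[0,0.03,1.6],[0,0.03,1.64],[0,0.03,1.64]],"roll":[0,0,0,0,0,0,0,0]}'; python3 - <<'E'
from h import *
plan([.6,.0415,.084],167.5)
t=get("top");s=get("side");crop(s,"s13.png",260,210,100,75,8);crop(t,"t13.png",270,170,200,150,4)
E
```

```text
time: 13.97
tool_pos: [0.6009, 0.0421, 0.0841]
tool_rot: [-3.141, -0.001, 2.92]
contact_force: [-0.2, -0.2, 0.1]
opening: 0.0275
t 13.97 pos [0.6009 0.0421 0.0841] psi 167.32 tilt [-3.1415e+00 -1.1000e-03  2.9202e+00] F [-0.2 -0.2  0.1] open 0.0275 q6 -1.41
delta [ 0.028 -0.03   0.002] roll -0.031
```

View pics/s13.png

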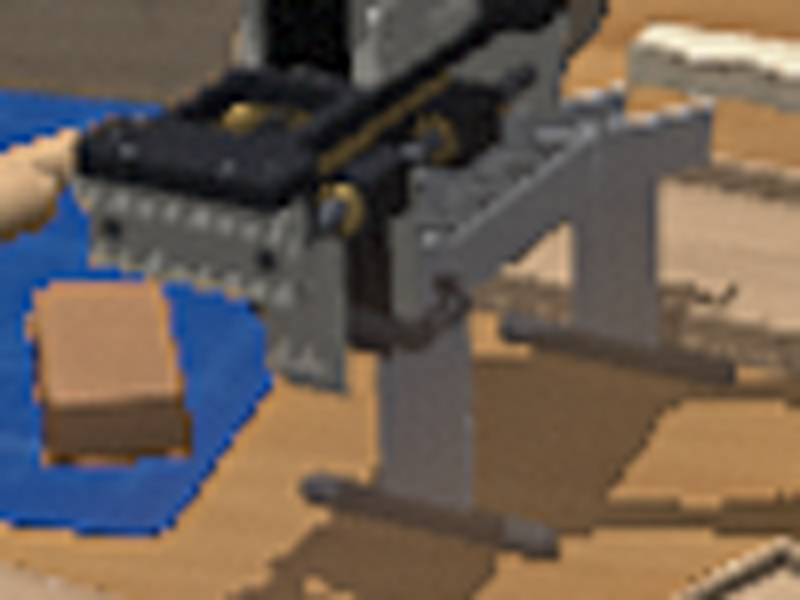

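Fingers straddle the bar. Close on it with modest force.

```bash
python3 -m crank '{"claw":[0.25,0.2,0.16,0.14,0.12,0.1,0.08,0.05],"delta_pos":[[0,0,0],[0,0,0],[0,0,0],[0,0,0],[0,0,0],[0,0,0],[0,0,0],[0,0,0]],"roll":[0,0,0,0,0,0,0,0]}' 12; python3 - <<'E'
from h import *
plan([.6,.0415,.084],167.5)
t=get("top");crop(t,"t14.png",270,170,200,150,4)
r=np.array([-.199,.097])
for a in range(0,32,2):
    th=np.radians(a);x=r[0]*np.cos(th)+r[1]*np.sin(th)+.006*th;z=r[1]*np.cos(th)-r[0]*np.sin(th)
    print(a,((x-r[0])/.025).round(3),((z-r[1])/.025).round(3))
E
```

```text
time: 14.73
tool_pos: [0.6013, 0.0427, 0.0849]
tool_rot: [3.141, 0.001, 2.921]
contact_force: [1.3, 4.8, 1.3]
opening: 0.0098
t 14.73 pos [0.6013 0.0427 0.0849] psi 167.33 tilt [3.1407e+00 5.0000e-04 2.9205e+00] F [1.3 4.8 1.3] open 0.0098 q6 -1.41
delta [ 0.042 -0.058  0.037] roll -0.028
0 0.0 0.0
2 0.149 0.275
4 0.307 0.546
6 0.474 0.811
8 0.651 1.07
10 0.837 1.323
12 1.031 1.57
14 1.234 1.81
16 1.445 2.044
18 1.664 2.27
20 1.891 2.488
22 2.125 2.699
24 2.367 2.902
26 2.615 3.097
28 2.871 3.283
30 3.132 3.46
```

View pics/t14.png

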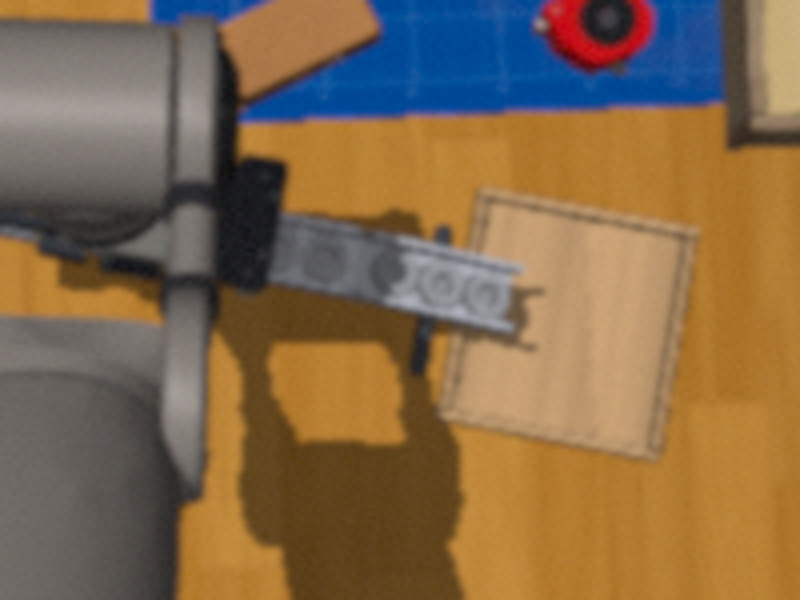

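```bash
python3 -m crank '{"claw":[0.05,0.05,0.05,0.05,0.05,0.05,0.05,0.05],"delta_pos":[[0,-0.02,-0.07],[0,-0.07,-0.17],[0,-0.14,-0.3],[0,-0.22,-0.43],[0,-0.3,-0.55],[0,-0.38,-0.68],[0,-0.43,-0.77],[0,-0.46,-0.81]],"roll":[0,0,0,0,0,0,0,0]}' 12; python3 - <<'E'
from h import *
plan([.6,.0415,.084],167.5)
t=get("top");s=get("side");crop(t,"t15.png",270,170,200,150,4);crop(s,"s15.png",250,170,160,120,5)
E
```

```text
time: 15.45
tool_pos: [0.5986, 0.0304, 0.1055]
tool_rot: [-3.142, 0.0, 2.92]
contact_force: [-0.4, 3.4, -1.3]
opening: 0.0092
t 15.45 pos [0.5986 0.0304 0.1055] psi 167.3 tilt [-3.1416e+00  4.0000e-04  2.9200e+00] F [-0.4  3.4 -1.3] open 0.0092 q6 -1.43
delta [0.045 0.443 0.858] roll -0.033
```

View pics/t15.png

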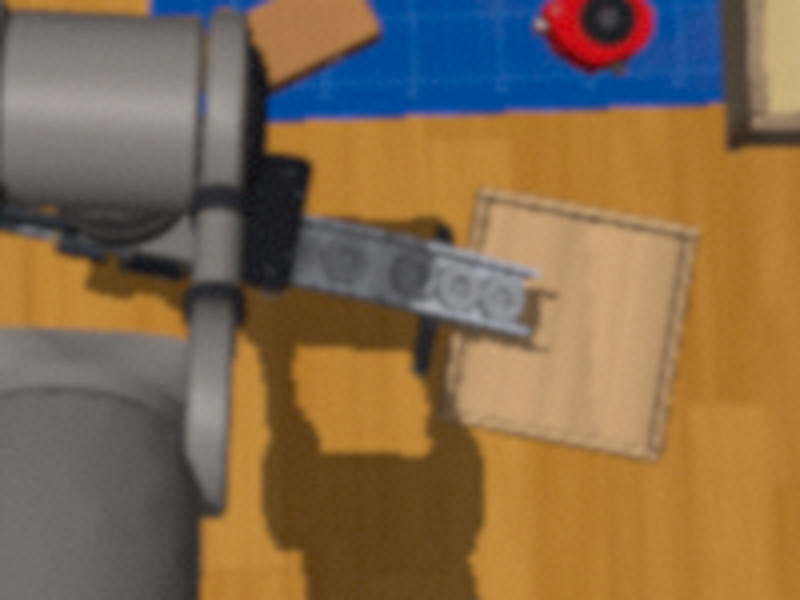

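View pics/s15.png

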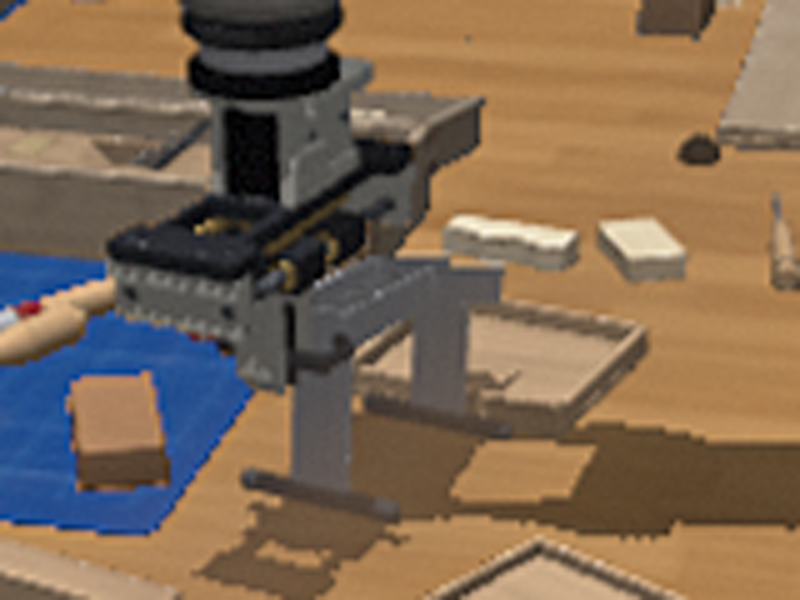

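```bash
python3 -m crank '{"claw":[0.05,0.05,0.05,0.05,0.05,0.05,0.05,0.05],"delta_pos":[[0,-0.01,-0.02],[0,-0.04,-0.06],[0,-0.07,-0.1],[0,-0.1,-0.15],[0,-0.13,-0.19],[0,-0.16,-0.23],[0,-0.18,-0.26],[0,-0.18,-0.26]],"roll":[0,0,0,0,0,0,0,0]}'; cat > look.py <<'E'
from h import *
import sys
n=sys.argv[1]
plan([.6,.0415,.084],167.5)
t=get("top");crop(t,f"t{n}.png",320,200,120,90,6)
E
python3 look.py 16
```

```text
time: 16.22
tool_pos: [0.5977, 0.0264, 0.1117]
tool_rot: [3.141, 0.0, 2.92]
contact_force: [0.7, 3.9, -0.1]
opening: 0.0095
t 16.22 pos [0.5977 0.0264 0.1117] psi 167.31 tilt [3.1414e+00 4.0000e-04 2.9202e+00] F [ 0.7  3.9 -0.1] open 0.0095 q6 -1.43
delta [0.044 0.61  1.109] roll -0.031
```

View pics/t16.png

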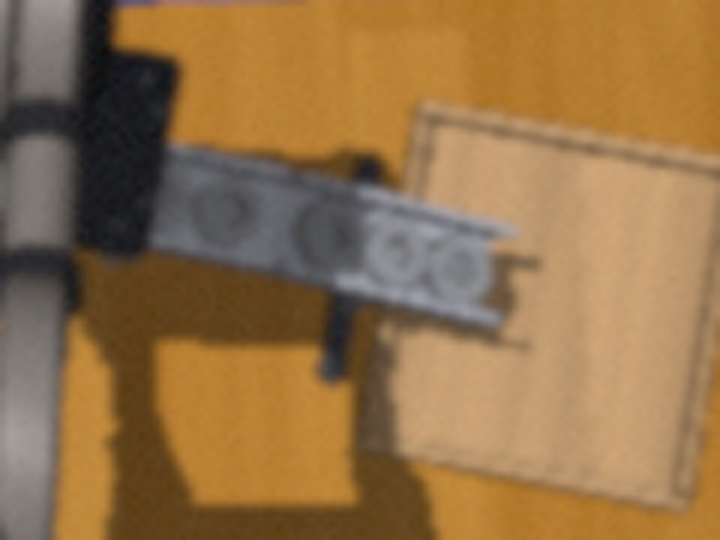

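```bash
python3 -m crank '{"claw":[0.05,0.05,0.05,0.05,0.05,0.05,0.05,0.05],"delta_pos":[[0,-0.03,-0.04],[0,-0.06,-0.09],[0,-0.09,-0.13],[0,-0.09,-0.13],[0,-0.09,-0.13],[0,-0.09,-0.13],[0,-0.09,-0.13],[0,-0.09,-0.13]],"roll":[0,0,0,0,0,0,0,0]}'; python3 look.py 17
```

```text
time: 16.93
tool_pos: [0.5972, 0.0243, 0.1147]
tool_rot: [3.141, 0.0, 2.92]
contact_force: [1.6, 3.3, 0.2]
opening: 0.0097
t 16.93 pos [0.5972 0.0243 0.1147] psi 167.32 tilt [3.1414e+00 1.0000e-04 2.9203e+00] F [1.6 3.3 0.2] open 0.0097 q6 -1.44
delta [0.04  0.694 1.229] roll -0.029
```

View pics/t17.png

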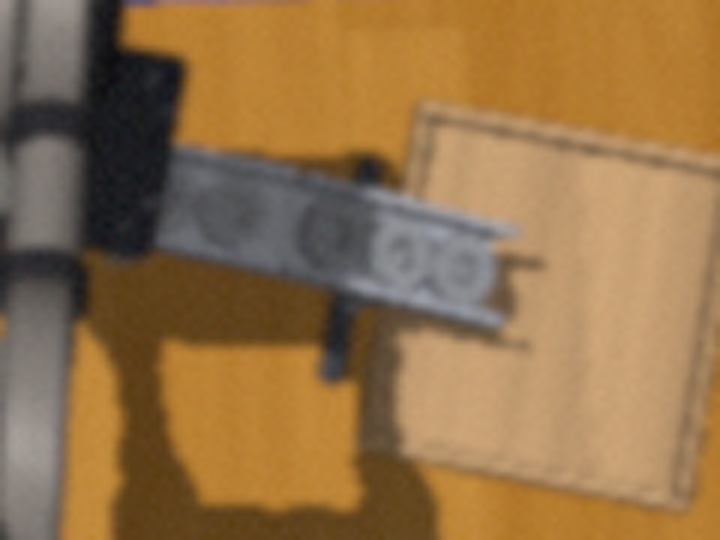

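```bash
python3 -m crank '{"claw":[0.05,0.05,0.05,0.05,0.05,0.05,0.05,0.05],"delta_pos":[[0,-0.03,-0.04],[0,-0.06,-0.08],[0,-0.1,-0.125],[0,-0.1,-0.125],[0,-0.1,-0.125],[0,-0.1,-0.125],[0,-0.1,-0.125],[0,-0.1,-0.125]],"roll":[0,0,0,0,0,0,0,0]}'; python3 look.py 18
```

```text
time: 17.65
tool_pos: [0.5966, 0.0219, 0.1179]
tool_rot: [3.141, 0.0, 2.92]
contact_force: [0.8, 4.9, 0.7]
opening: 0.0093
t 17.65 pos [0.5966 0.0219 0.1179] psi 167.32 tilt [3.1414e+00 2.0000e-04 2.9203e+00] F [0.8 4.9 0.7] open 0.0093 q6 -1.44
delta [0.041 0.794 1.356] roll -0.03
```

View pics/t18.png

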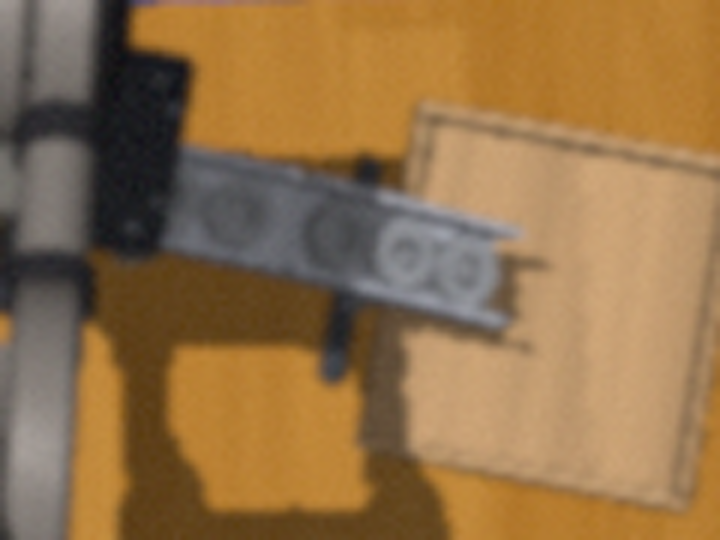

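```bash
python3 -m crank '{"claw":[0.05,0.05,0.05,0.05,0.05,0.05,0.05,0.05],"delta_pos":[[0,-0.03,-0.04],[0,-0.06,-0.08],[0,-0.08,-0.125],[0,-0.08,-0.125],[0,-0.08,-0.125],[0,-0.08,-0.125],[0,-0.08,-0.125],[0,-0.08,-0.125]],"roll":[0,0,0,0,0,0,0,0]}'; python3 look.py 19
```

```text
time: 18.37
tool_pos: [0.596, 0.0197, 0.1208]
tool_rot: [-3.141, -0.0, 2.92]
contact_force: [0.2, 2.5, -0.7]
opening: 0.0093
t 18.37 pos [0.596  0.0197 0.1208] psi 167.32 tilt [-3.1413e+00 -4.0000e-04  2.9203e+00] F [ 0.2  2.5 -0.7] open 0.0093 q6 -1.44
delta [0.035 0.887 1.471] roll -0.03
```

View pics/t19.png

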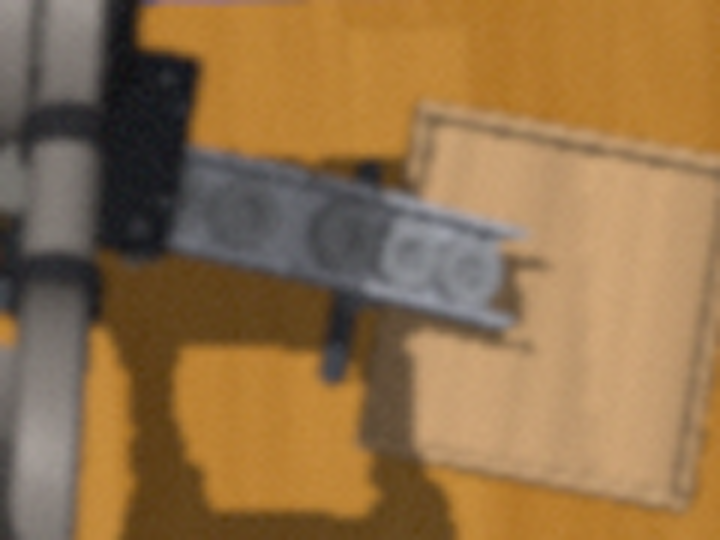

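```bash
python3 -m crank '{"claw":[0.05,0.05,0.05,0.05,0.05,0.05,0.05,0.05],"delta_pos":[[0,-0.03,-0.04],[0,-0.06,-0.08],[0,-0.095,-0.12],[0,-0.095,-0.12],[0,-0.095,-0.12],[0,-0.095,-0.12],[0,-0.095,-0.12],[0,-0.095,-0.12]],"roll":[0,0,0,0,0,0,0,0]}'; python3 look.py 20
```

```text
time: 19.08
tool_pos: [0.5955, 0.0174, 0.1238]
tool_rot: [-3.141, -0.0, 2.92]
contact_force: [0.7, -0.8, -2.3]
opening: 0.0094
t 19.08 pos [0.5955 0.0174 0.1238] psi 167.32 tilt [-3.1414e+00 -2.0000e-04  2.9203e+00] F [ 0.7 -0.8 -2.3] open 0.0094 q6 -1.45
delta [0.035 0.979 1.593] roll -0.03
```

View pics/t20.png

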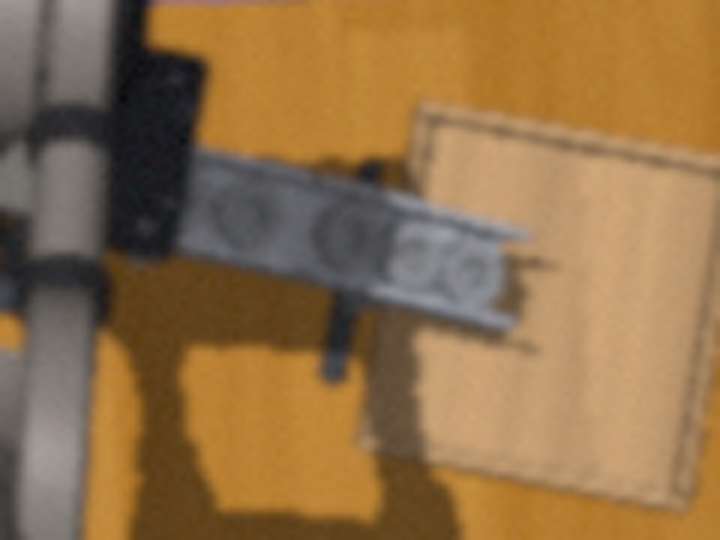

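Fine, still no slide (ring 1 at (474,270)). 13°.

```bash
python3 -m crank '{"claw":[0.05,0.05,0.05,0.05,0.05,0.05,0.05,0.05],"delta_pos":[[0,-0.03,-0.04],[0,-0.06,-0.08],[0,-0.1,-0.12],[0,-0.1,-0.12],[0,-0.1,-0.12],[0,-0.1,-0.12],[0,-0.1,-0.12],[0,-0.1,-0.12]],"roll":[0,0,0,0,0,0,0,0]}'; python3 look.py 21
```

```text
time: 19.8
tool_pos: [0.595, 0.0151, 0.1269]
tool_rot: [-3.142, -0.0, 2.92]
contact_force: [-0.4, -0.2, -3.8]
opening: 0.0094
t 19.8 pos [0.595  0.0151 0.1269] psi 167.32 tilt [-3.1416e+00 -2.0000e-04  2.9202e+00] F [-0.4 -0.2 -3.8] open 0.0094 q6 -1.45
delta [0.037 1.075 1.715] roll -0.031
```

View pics/t21.png

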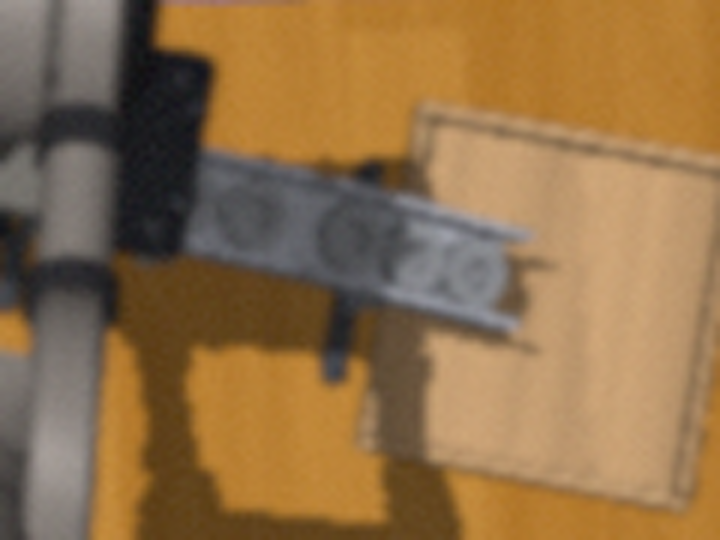

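```bash
python3 -m crank '{"claw":[0.05,0.05,0.05,0.05,0.05,0.05,0.05,0.05],"delta_pos":[[0,-0.03,-0.04],[0,-0.06,-0.08],[0,-0.1,-0.12],[0,-0.1,-0.12],[0,-0.1,-0.12],[0,-0.1,-0.12],[0,-0.1,-0.12],[0,-0.1,-0.12]],"roll":[0,0,0,0,0,0,0,0]}'; python3 look.py 22
```

```text
time: 20.52
tool_pos: [0.5945, 0.0127, 0.1299]
tool_rot: [3.142, 0.0, 2.92]
contact_force: [0.3, -1.8, -4.3]
opening: 0.0092
t 20.52 pos [0.5945 0.0127 0.1299] psi 167.32 tilt [3.1415 0.     2.9203] F [ 0.3 -1.8 -4.3] open 0.0092 q6 -1.46
delta [0.039 1.172 1.837] roll -0.03
```

View pics/t22.png

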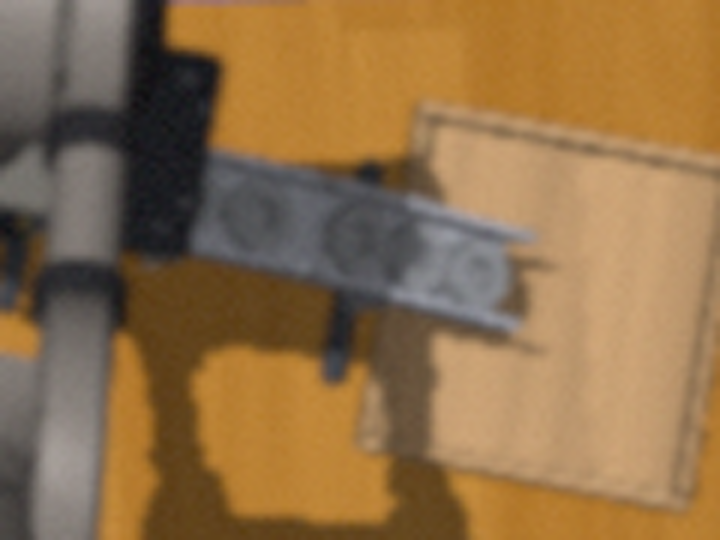

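```bash
python3 -m crank '{"claw":[0.05,0.05,0.05,0.05,0.05,0.05,0.05,0.05],"delta_pos":[[0,-0.04,-0.04],[0,-0.08,-0.08],[0,-0.115,-0.115],[0,-0.115,-0.115],[0,-0.115,-0.115],[0,-0.115,-0.115],[0,-0.115,-0.115],[0,-0.115,-0.115]],"roll":[0,0,0,0,0,0,0,0]}'; python3 look.py 23
```

```text
time: 21.23
tool_pos: [0.594, 0.0101, 0.133]
tool_rot: [3.141, 0.0, 2.92]
contact_force: [0.6, 0.4, -2.4]
opening: 0.0095
t 21.23 pos [0.594  0.0101 0.133 ] psi 167.32 tilt [3.1412e+00 3.0000e-04 2.9203e+00] F [ 0.6  0.4 -2.4] open 0.0095 q6 -1.46
delta [0.043 1.278 1.959] roll -0.03
```

View pics/t23.png

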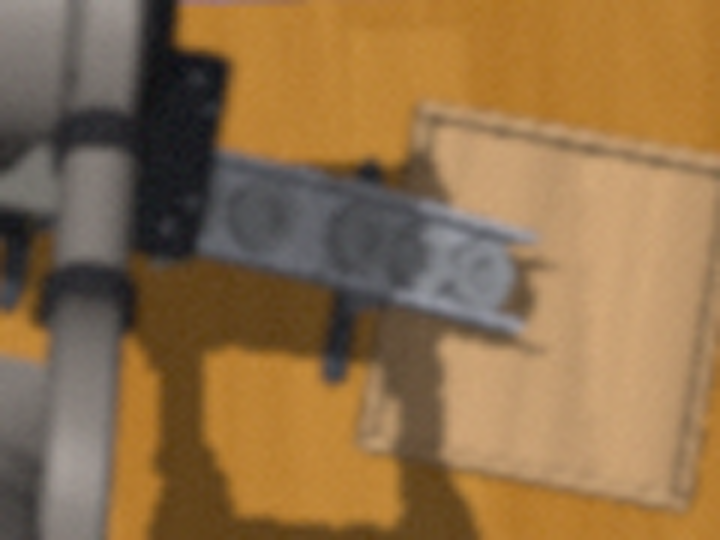

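```bash
python3 -m crank '{"claw":[0.05,0.05,0.05,0.05,0.05,0.05,0.05,0.05],"delta_pos":[[0,-0.04,-0.04],[0,-0.07,-0.08],[0,-0.107,-0.116],[0,-0.107,-0.116],[0,-0.107,-0.116],[0,-0.107,-0.116],[0,-0.107,-0.116],[0,-0.107,-0.116]],"roll":[0,0,0,0,0,0,0,0]}'; python3 look.py 24
```

```text
time: 21.95
tool_pos: [0.5935, 0.0075, 0.1359]
tool_rot: [3.141, 0.0, 2.92]
contact_force: [0.6, 4.6, -0.0]
opening: 0.0097
t 21.95 pos [0.5935 0.0075 0.1359] psi 167.32 tilt [3.1411e+00 4.0000e-04 2.9203e+00] F [ 0.6  4.6 -0. ] open 0.0097 q6 -1.47
delta [0.044 1.384 2.077] roll -0.03
```

View pics/t24.png

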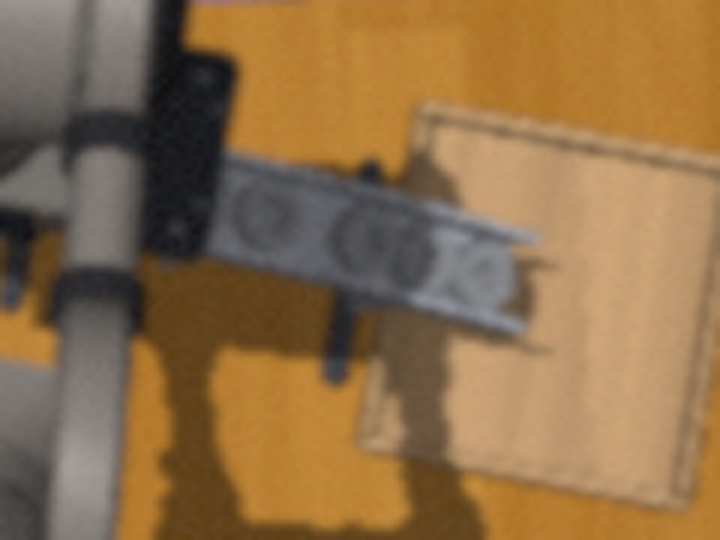

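```bash
python3 -m crank '{"claw":[0.05,0.05,0.05,0.05,0.05,0.05,0.05,0.05],"delta_pos":[[0,-0.03,-0.04],[0,-0.06,-0.08],[0,-0.095,-0.115],[0,-0.095,-0.115],[0,-0.095,-0.115],[0,-0.095,-0.115],[0,-0.095,-0.115],[0,-0.095,-0.115]],"roll":[0,0,0,0,0,0,0,0]}'; python3 look.py 25
```

```text
time: 22.67
tool_pos: [0.5929, 0.005, 0.1387]
tool_rot: [3.141, 0.0, 2.92]
contact_force: [0.0, 4.4, 1.0]
opening: 0.0094
t 22.67 pos [0.5929 0.005  0.1387] psi 167.32 tilt [3.1414e+00 2.0000e-04 2.9203e+00] F [0.  4.4 1. ] open 0.0094 q6 -1.47
delta [0.042 1.485 2.187] roll -0.03
```

View pics/t25.png

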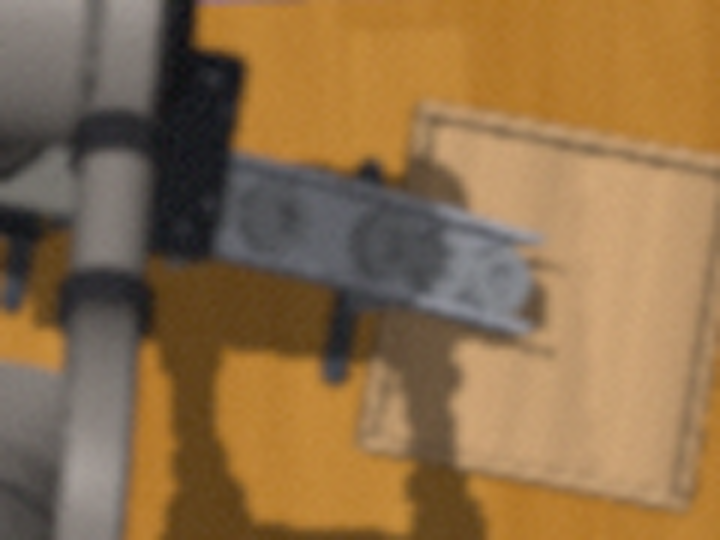

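Ring 1 has begun to slide (now at (503,283), past the floor's edge). Hold.

```bash
python3 -m crank '{"claw":[0.05,0.05,0.05,0.05,0.05,0.05,0.05,0.05],"delta_pos":[[0,0,0],[0,0,0],[0,0,0],[0,0,0],[0,0,0],[0,0,0],[0,0,0],[0,0,0]],"roll":[0,0,0,0,0,0,0,0]}'; python3 look.py 26
```

```text
time: 23.38
tool_pos: [0.5928, 0.005, 0.1387]
tool_rot: [3.141, 0.0, 2.92]
contact_force: [1.9, 4.3, 1.8]
opening: 0.0093
t 23.38 pos [0.5928 0.005  0.1387] psi 167.32 tilt [3.1414e+00 1.0000e-04 2.9203e+00] F [1.9 4.3 1.8] open 0.0093 q6 -1.47
delta [0.04  1.486 2.187] roll -0.03
```

View pics/t26.png

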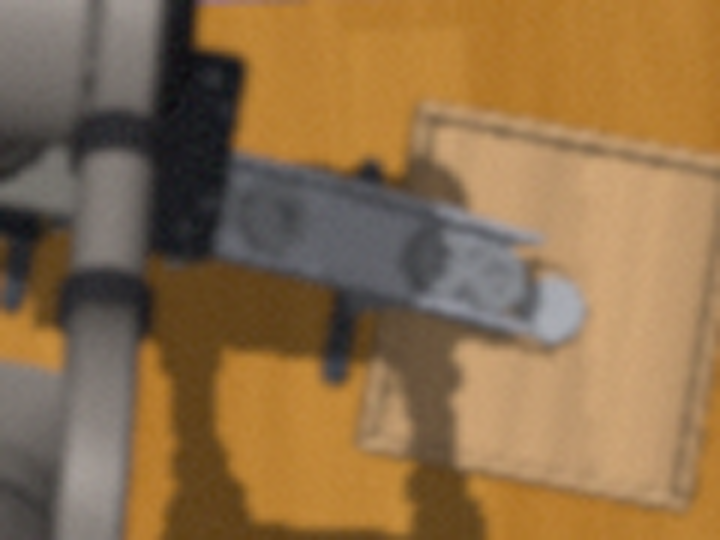

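```bash
python3 -m crank '{"claw":[0.05,0.05,0.05,0.05,0.05,0.05,0.05,0.05],"delta_pos":[[0,0,0],[0,0,0],[0,0,0],[0,0,0],[0,0,0],[0,0,0],[0,0,0],[0,0,0]],"roll":[0,0,0,0,0,0,0,0]}'; python3 look.py 27
```

```text
time: 24.1
tool_pos: [0.5928, 0.005, 0.1387]
tool_rot: [3.141, 0.0, 2.92]
contact_force: [0.5, 5.3, 1.9]
opening: 0.0094
t 24.1 pos [0.5928 0.005  0.1387] psi 167.32 tilt [3.1414e+00 1.0000e-04 2.9203e+00] F [0.5 5.3 1.9] open 0.0094 q6 -1.47
delta [0.041 1.486 2.188] roll -0.03
```

View pics/t27.png

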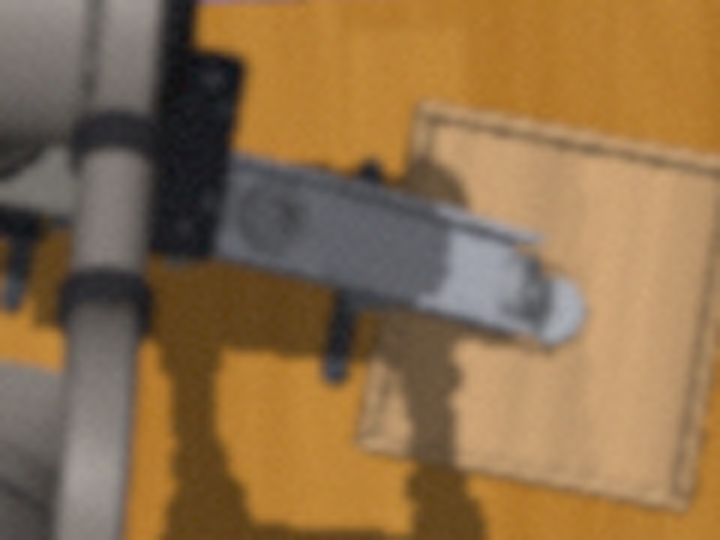

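```bash
python3 -m crank '{"claw":[0.05,0.05,0.05,0.05,0.05,0.05,0.05,0.05],"delta_pos":[[0,0,0],[0,0,0],[0,0,0],[0,0,0],[0,0,0],[0,0,0],[0,0,0],[0,0,0]],"roll":[0,0,0,0,0,0,0,0]}'; python3 look.py 28; python3 - <<'E'
from h import *
s=get("side");crop(s,"s28.png",290,200,120,90,6)
E
```

```text
time: 24.82
tool_pos: [0.5928, 0.005, 0.1387]
tool_rot: [3.141, 0.0, 2.92]
contact_force: [1.0, 5.4, 2.5]
opening: 0.0094
t 24.82 pos [0.5928 0.005  0.1387] psi 167.32 tilt [3.1414e+00 2.0000e-04 2.9203e+00] F [1.  5.4 2.5] open 0.0094 q6 -1.47
delta [0.041 1.486 2.188] roll -0.03
```

View pics/t28.png

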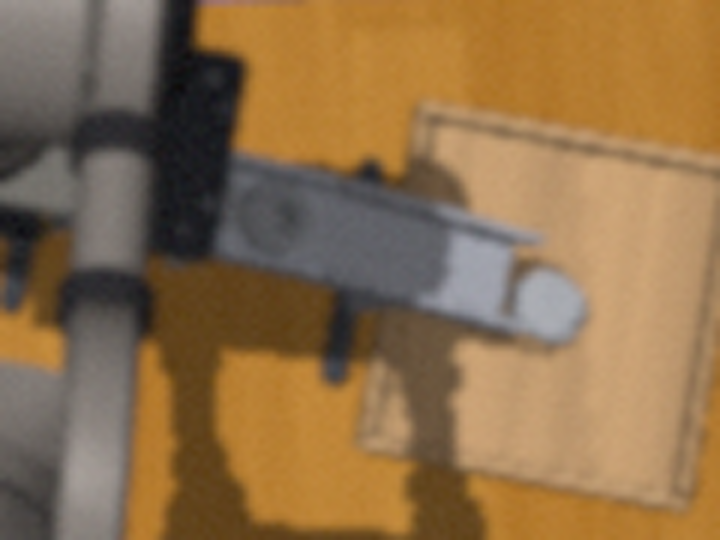

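View pics/s28.png

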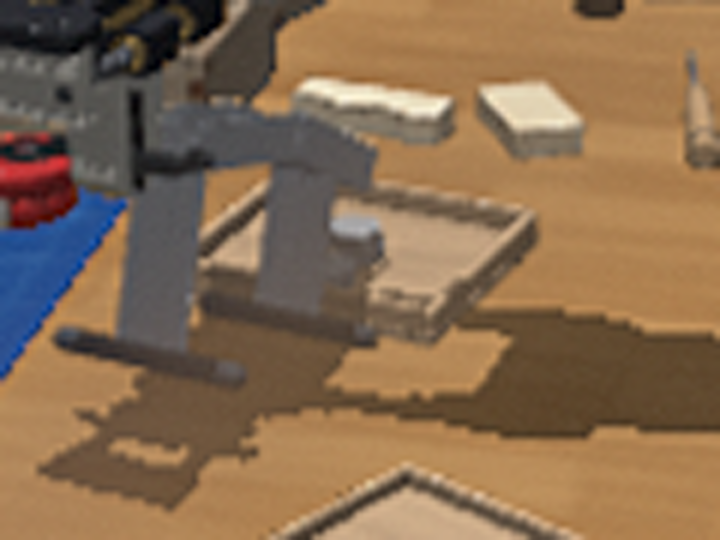

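Three rings lie stacked in the dish under the mouth, the front floor is clear and ring 4 is still at (270,215). Lower along the arc.

```bash
python3 -m crank '{"claw":[0.05,0.05,0.05,0.05,0.05,0.05,0.05,0.05],"delta_pos":[[0,0.05,0.06],[0,0.16,0.17],[0,0.27,0.29],[0,0.37,0.41],[0,0.47,0.53],[0,0.57,0.65],[0,0.67,0.77],[0,0.76,0.9]],"roll":[0,0,0,0,0,0,0,0]}'; python3 look.py 29
```

```text
time: 25.58
tool_pos: [0.5968, 0.0235, 0.1155]
tool_rot: [-3.141, -0.001, 2.92]
contact_force: [1.0, 3.0, -0.8]
opening: 0.0092
t 25.58 pos [0.5968 0.0235 0.1155] psi 167.32 tilt [-3.1411e+00 -6.0000e-04  2.9204e+00] F [ 1.   3.  -0.8] open 0.0092 q6 -1.44
delta [0.032 0.733 1.259] roll -0.029
```

View pics/t29.png

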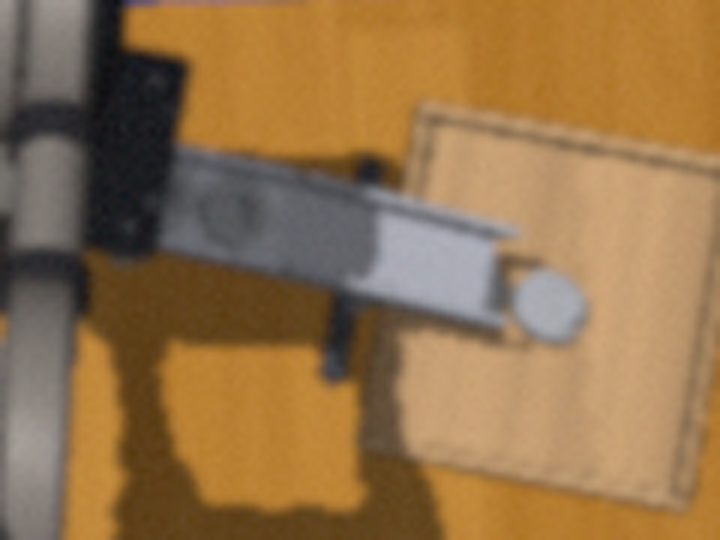

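```bash
python3 -m crank '{"claw":[0.05,0.05,0.05,0.05,0.05,0.05,0.05,0.05],"delta_pos":[[0,0.1,0.14],[0,0.2,0.28],[0,0.29,0.42],[0,0.38,0.55],[0,0.47,0.7],[0,0.55,0.85],[0,0.62,0.97],[0,0.69,1.08]],"roll":[0,0,0,0,0,0,0,0]}'; python3 look.py 30
python3 -m crank '{"claw":[0.05,0.05,0.05,0.05,0.05,0.05,0.05,0.05],"delta_pos":[[0,0.02,0.05],[0,0.04,0.1],[0,0.06,0.14],[0,0.06,0.14],[0,0.06,0.14],[0,0.06,0.14],[0,0.06,0.14],[0,0.06,0.14]],"roll":[0,0,0,0,0,0,0,0]}'; python3 look.py 31; python3 - <<'E'
from h import *
s=get("side");crop(s,"s31.png",270,190,140,105,5)
E
```

```text
time: 26.3
tool_pos: [0.6006, 0.0403, 0.0886]
tool_rot: [-3.141, -0.0, 2.92]
contact_force: [-0.4, -1.3, -2.3]
opening: 0.0094
t 26.3 pos [0.6006 0.0403 0.0886] psi 167.33 tilt [-3.1412e+00 -5.0000e-04  2.9204e+00] F [-0.4 -1.3 -2.3] open 0.0094 q6 -1.41
delta [0.033 0.041 0.183] roll -0.029
time: 27.02
tool_pos: [0.6014, 0.0417, 0.0862]
tool_rot: [3.141, 0.001, 2.92]
contact_force: [-1.7, -0.9, 5.4]
opening: 0.0096
t 27.02 pos [0.6014 0.0417 0.0862] psi 167.31 tilt [3.1413e+00 1.1000e-03 2.9202e+00] F [-1.7 -0.9  5.4] open 0.0096 q6 -1.41
delta [ 0.054 -0.021  0.087] roll -0.031
```

View pics/t31.png

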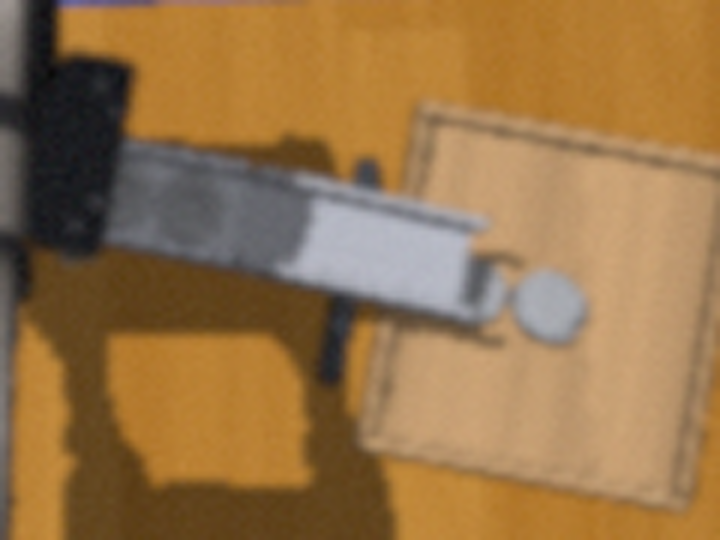

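View pics/s31.png

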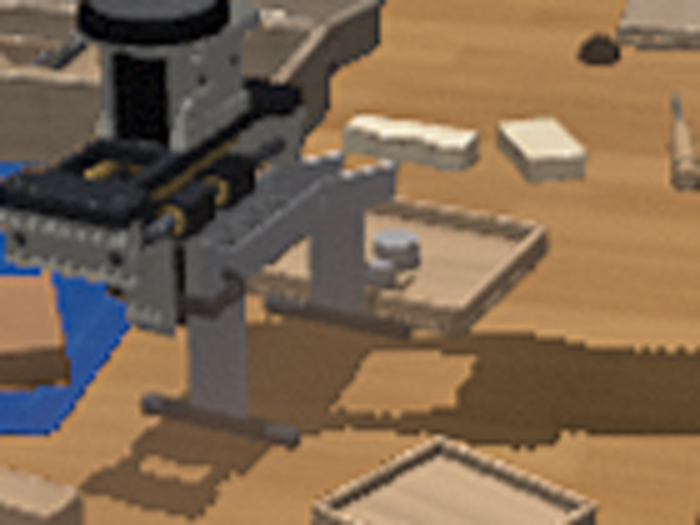

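```bash
python3 -m crank '{"claw":[0.13,0.16,0.2,0.25,0.3,0.3,0.3,0.3],"delta_pos":[[0,0,0],[0,0,0],[0,0,0],[0,0,0],[0,0,0],[0,0,0],[0,0,0],[0,0,0]],"roll":[0,0,0,0,0,0,0,0]}'; python3 -m crank '{"claw":[0.3,0.3,0.3,0.3,0.3,0.3,0.3,0.3],"delta_pos":[[0,0,-0.1],[0,0,-0.4],[0,0,-0.9],[0,0,-1.7],[0,0,-2.7],[0,0,-3.7],[0,0,-4.7],[0,0,-5.2]],"roll":[0,0,0,0,0,0,0,0]}'; python3 -c "
from h import *
plan([.6,.25,.25],167.5)"
```

```text
time: 27.78
tool_pos: [0.6011, 0.0418, 0.0856]
tool_rot: [3.141, -0.0, 2.92]
contact_force: [0.2, -0.5, -0.2]
opening: 0.0273
time: 28.45
tool_pos: [0.6022, 0.0417, 0.2199]
tool_rot: [3.141, 0.005, 2.92]
contact_force: [0.8, 0.3, 0.3]
opening: 0.0272
t 28.45 pos [0.6022 0.0417 0.2199] psi 167.32 tilt [3.1406 0.0054 2.9203] F [0.8 0.3 0.3] open 0.0272 q6 -1.41
delta [ 1.906  8.11  -1.204] roll -0.03
```

Move back and to the left to clear the view.

```bash
python3 -m crank '{"claw":[0.3,0.3,0.3,0.3,0.3,0.3,0.3,0.3],"delta_pos":[[0.2,0.5,-0.3],[0.5,1.5,-0.6],[0.8,2.5,-0.9],[1.1,3.6,-1.2],[1.4,4.8,-1.2],[1.7,6.0,-1.2],[1.9,7.0,-1.2],[1.9,7.8,-1.2]],"roll":[0,0,0,0,0,0,0,0]}'; python3 - <<'E'
from h import *
plan([.6,.25,.25],167.5)
t=get("top");s=get("side");crop(s,"s32.png",260,190,130,95,6);crop(t,"t32.png",310,190,130,95,6)
cv2.imwrite("pics/full32.png",t["color"])
E
```

```text
time: 29.12
tool_pos: [0.5959, 0.2459, 0.2455]
tool_rot: [3.141, -0.001, 2.922]
contact_force: [0.7, 0.6, -0.2]
opening: 0.0274
t 29.12 pos [0.5959 0.2459 0.2455] psi 167.44 tilt [ 3.1413e+00 -1.4000e-03  2.9224e+00] F [ 0.7  0.6 -0.2] open 0.0274 q6 -1.08
delta [-0.124  0.196 -0.18 ] roll -0.009
```

View pics/t32.png

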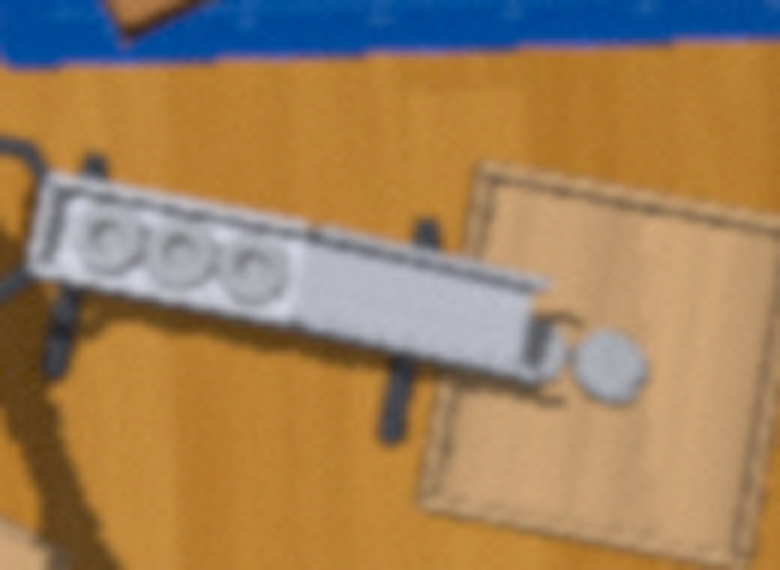

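View pics/s32.png

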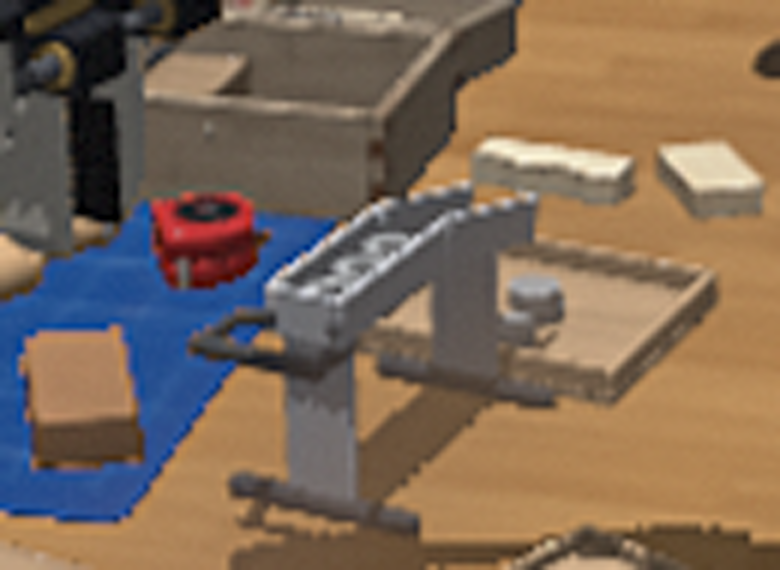

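View pics/full32.png

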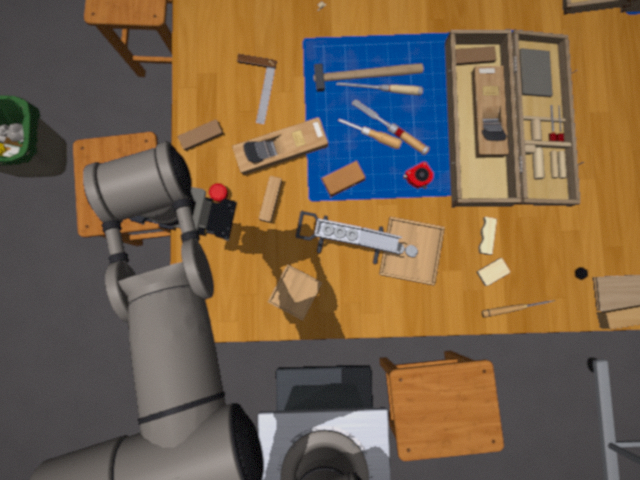

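```bash
python3 - <<'E'
from h import *
a=cv2.imread("pics/top0.png").astype(int);b=cv2.imread("pics/full32.png").astype(int)
def ph(x0,y0,w,h):
    g=lambda i:cv2.cvtColor(i[y0:y0+h,x0:x0+w].astype(np.uint8),cv2.COLOR_BGR2GRAY).astype(np.float32)
    return cv2.phaseCorrelate(g(a),g(b),cv2.createHanningWindow((w,h),cv2.CV_32F))
print("dish right part",ph(415,212,40,80));print("batten",ph(470,210,36,50));print("offcut",ph(250,165,36,62))
s=get("side")
# stack: top rim centre vs its footprint from top view
t=get("top")
for z in(.016,.026,.036):
    p=ray(t,(310+610/6,190+365/6),z);q=proj(s,p)[0];print(z,p.round(3),((q-[260,190]+.5)*6).round(0))
E
```

```text
dish right part ((0.036864785249626664, -0.03273780210503219), 0.859822826385498)
batten ((0.08694218051169855, -0.2242393934613105), 0.8573493438296848)
offcut ((-0.07697571779978318, -0.1962257003077923), 0.9307905178931024)
0.016 [ 0.538 -0.238  0.016] [540. 301.]
0.026 [ 0.538 -0.236  0.026] [541. 285.]
0.036 [ 0.537 -0.234  0.036] [542. 269.]
```

```bash
python3 -c "
from cell import robot
print(robot.hand_in())"
```

```text
the job is handed in; nothing more can be done
None
```

I carried the full trough to the larger dish and stood it with its mouth about 15 mm inside the wall. After letting go, I took it by the tail bar and tipped it in roughly 1° steps. The front rings let go at about 17°. I held there until three had dropped, lowered the trough level, released it and backed off. The job was handed in at about 29 s of the 72 s.

**Last checks:**
- **In the trough:** three rings (4 to 6) show clearly on the level rear floor.
- **In the dish:** there are three rings. One lies partly hidden under the mouth, and two are stacked, which I judged from the stack's height (top about 26 mm above the table, which fits two rings).
- **Things around:** dish, batten and offcut shifted less than 0.25 pixel against the first top picture. The wax tin I did not measure, but I saw nothing touch it.
- **Forces:** the highest wrist reading was about 11 N, and brief, while setting the trough down; readings come only at the end of each move. While tipping, the gripper at times pushed the trough forward with about 5 N. The front foot did not visibly slide.

No check failed or disagreed.

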